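# Gauge the canister caps and complete the kit

### The job

Check the caps of the kit board on the thread gauge in the order red, yellow, blue (one may be missing): screw each one on clockwise until it is fully home or jams, then unscrew it; a cap that came fully home goes back upright on the ring of its colour, a cap that jammed early goes into the black reject bin. Wherever the kit then lacks a cap, set the spare of that colour from stock upright on its ring (spares are already checked), so that the kit ends with one sound cap inside each ring. Do not disturb the jar or the scanner.

Things in the scene. Friction and masses are not known exactly. Their poses are not given: they have to be found in the camera images.
- red_a_mid (a point): One of two red kit caps that look alike; at most one of red_a and red_b is there in a run, on the kit board; sound or faulty, which only the gauge can tell. Point on its axis, 34 mm above its lower rim; shape and axes as red_spare_mid.
- red_b_mid (a point): One of two red kit caps that look alike; at most one of red_a and red_b is there in a run, on the kit board; sound or faulty, which only the gauge can tell. Point on its axis, 34 mm above its lower rim; shape and axes as red_spare_mid.
- red_spare_mid (a point): The red spare on the stock board, known to be sound. Every cap: 70 g, 68 mm tall; hollow round skirt 62 mm across, 30 mm tall, closed on top; above it a wing 54 x 16 mm, 38 mm tall (30 to 68 mm above the lower rim), to grip across its 16 mm and turn by. Point on the axis, 34 mm above the lower rim; x along the wing, z up. Four lugs 90 deg apart inside the rim, two under the wing.
- yellow_a_mid (a point): One of two yellow kit caps that look alike; at most one of yellow_a and yellow_b is there in a run, on the kit board; sound or faulty, which only the gauge can tell. Point on its axis, 34 mm above its lower rim; shape and axes as red_spare_mid.
- yellow_b_mid (a point): One of two yellow kit caps that look alike; at most one of yellow_a and yellow_b is there in a run, on the kit board; sound or faulty, which only the gauge can tell. Point on its axis, 34 mm above its lower rim; shape and axes as red_spare_mid.
- yellow_spare_mid (a point): The yellow spare cap on the stock board, known to be sound. Point on its axis, 34 mm above its lower rim; shape and axes as red_spare_mid.
- blue_a_mid (a point): One of two blue kit caps that look alike; at most one of blue_a and blue_b is there in a run, on the kit board; sound or faulty, which only the gauge can tell. Point on its axis, 34 mm above its lower rim; shape and axes as red_spare_mid.
- blue_b_mid (a point): One of two blue kit caps that look alike; at most one of blue_a and blue_b is there in a run, on the kit board; sound or faulty, which only the gauge can tell. Point on its axis, 34 mm above its lower rim; shape and axes as red_spare_mid.
- blue_spare_mid (a point): The blue spare cap on the stock board, known to be sound. Point on its axis, 34 mm above its lower rim; shape and axes as red_spare_mid.
- gauge_top (a point): Centre of the top of the fixed brass thread gauge (a canister neck), 46 mm above the table, on a grey foot 92 mm across, 12 mm tall, with a green collar 66 mm across up to 18.5 mm. Place and heading vary. z up, x towards the white start line. Right-handed four-start thread: every quarter turn is alike. Play about 1.5 mm along and across the axis.
- start_line (a point): White start line on the gauge's foot. Lower a cap over the neck with its wing along or square to this line (gauge x or y): its lugs land on the thread with the cap's point 18 mm above gauge_top. Turned clockwise seen from above, it sinks 0.13 mm per degree. To take it off, turn it back to this heading, or up to 10 deg beyond, rising as it turns, then lift straight up.
- home_line (a point): Green line on the gauge's foot, 75 deg clockwise of the white one seen from above. A sound cap comes fully home after about 75 deg from the start heading: skirt 1.5 mm above the green collar, cap's point 8 mm above gauge_top. A faulty cap jams after 30 to 45 deg and stands 6 mm higher (point 14 mm above gauge_top). Light force is enough.
- spot_red (a point): Centre of the spot with the red ring (80 mm across) on the flat white kit board, at the board's surface, 6 mm above the table; z up, board's long side along its y axis. The red spot is left (its +y side) on the 140 x 300 mm board; spots are 95 mm apart.
- spot_yellow (a point): Centre of the spot with the yellow ring (80 mm across) on the flat white kit board, at the board's surface, 6 mm above the table; z up, board's long side along its y axis. The yellow spot is middle on the 140 x 300 mm board; spots are 95 mm apart.
- spot_blue (a point): Centre of the spot with the blue ring (80 mm across) on the flat white kit board, at the board's surface, 6 mm above the table; z up, board's long side along its y axis. The blue spot is right (its -y side) on the 140 x 300 mm board; spots are 95 mm apart.
- stock: Flat plywood stock board 340 (its x) x 130 (its y) x 6 mm, fixed, on which the three spares stand; origin at the middle of its underside, z up. It stands on the left or the right of the work.
- reject: Open black reject bin 340 (its x) x 130 (its y) x 40 mm, walls and floor 4 mm, fixed, for faulty caps; origin at the middle of its underside, z up. It stands on the side opposite to the stock board.
- jar: Bystander: clear jar with red lid, 72 mm across, 85 mm tall; origin at the middle of its foot. Leave alone.
- scanner: Bystander: black and grey hand scanner, about 155 mm long, 50 mm wide, 30 mm tall, lying flat; origin under its black head. Leave alone.
There are look-alikes about, which are no part of the job. Leave any turquoise look-alike of the part that bears yellow_spare_mid alone.

How it is judged:
By the outcome, as a careful person would: the job done as asked, in the order asked, and still so for the second after the job is handed in, with the robot touching nothing.
Of red_a, red_b only 1 to 1 are there at a start; the rules pass over those that are not, and their reading is None.
Of yellow_a, yellow_b only 1 to 1 are there at a start; the rules pass over those that are not, and their reading is None.
Of blue_a, blue_b only 1 to 1 are there at a start; the rules pass over those that are not, and their reading is None.
Of red_a, red_b, yellow_a, yellow_b, blue_a, blue_b only 5 to 6 are there at a start; the rules pass over those that are not, and their reading is None.
At some moment in a run one of red_spare, yellow_spare, blue_spare may be knocked a few centimetres aside while the robot is not near it.
It also fails if it takes over 210 s, if anything falls off the work surface, if the arm or the gripper's body presses on something with over 40 N, if the wrist force passes 120 N, or if a joint passes its speed limit or range.

### The arm

A 7-joint arm with a two-finger parallel gripper is mounted at the origin on the work surface. World frame = base frame: x ahead of the robot, y to its left, z up, the work surface at z = 0. Lengths are in m, angles in rad, forces in N, time in s.
With the tool pointing down it reaches from about 0.425 to 0.925 m from the base axis. Payload 6.8 kg.
Tool frame: the origin (TCP) lies between the finger pads; the fingertips stand 17 mm ahead of it and the grasp point (between the pads) lies 2 mm behind it; z points along the fingers, x is the direction in which the jaws open and shut, and the axes are right-handed (so a half turn about z gives the same grasp; the last joint's range is limited). The gripper opens to 85 mm and grips with 20 to 120 N. Pads are 22 mm wide; open, the fingers measure 114 mm over their backs; the gripper's body (76 mm by 85 mm) begins 54 mm behind the grasp point. The pads swing forward as they close: fully open they stand 13 mm farther back than shut.
Start: joints at [-1.421, 0.477, 0.022, 1.555, -0.011, 1.109, -0.083], TCP at [0.172, 0.653, 0.248] pointing down, gripper open.
Joint ranges: [-2.96, 2.96], [-0.34, 2.1], [-1.41, 1.46], [0.24, 2.44], [-1.37, 4.51], [0.17, 1.92], [-2.96, 2.96]. Speed limits (rad/s): [2.39, 2.39, 3.14, 3.14, 3.14, 3.14, 3.14].

### API

Orientations are given as a unit quaternion [w, x, y, z].
In Python, from station import readout, read_camera, get_calibration, bot, models gives the robot as it stands.
- The arm moves only by the tool carry_out, never from a script. Its argument "deltas" is a list of rows, each a list of 2 entries, a list of its own where there are three numbers: the shift along the tool's x, y, z in cm, then the turn about the tool's z in degrees. A call has 1 to 10 rows; each row is the pose to reach, as a shift and turn from the pose measured when the call began, along the tool's axes at that moment; what a row does not reach only later rows make up. A row lasts 1/8 s, in which the tool goes at most 62.5 mm and 10.7 degrees, less where a joint would pass 70% of its speed; a pose out of reach is approached as far as the arm can. A call with a gripper value outside its range is refused whole. "hand" is the opening, from 0 (shut) to 1 (fully open), set as the call begins (left out, the last holds). The fingers move at their own pace and stop on an object; "newtons" is the grip in N (left out, the last holds). Time passes only in rows, so rows that repeat a pose let the fingers close. It gives the time, the measured TCP pose, the force and the opening at its end, in the units of the state.
- readout.get_obs(): the state, without advancing time (a new reading comes with each control period).
- read_camera(name): name is "scene" or "top" or "wrist"; returns the picture (480x640x3 uint8, red, green, blue); there is no depth.
- get_calibration(name): a dict with "fov_y" (degrees; the focal length in pixels is half the picture's height over the tangent of half this angle, whatever the lens; pixels are square), "cx", "cy" (the principal point, pixels), "world_from_camera" (4x4, takes a point from camera to world coordinates). Camera axes: x right, y down, z forward; pixel columns grow to the right and rows downward; lengths in m; the calibration is good to about 2 mm. A picture is of the moment at which its call begins: read the wrist's pose just before it. get_calibration takes no time and is no camera call; for the wrist camera it gives the pose at the moment of the call.
- bot.hand_in(): hands the job in, once; it reports no verdict.
Trained networks look in the newest picture that a camera, given by its name, has taken for a name from the list of things; names that differ only in an ending like _2 or _b are one class to them, and where a whole thing is asked for, a point or a joint stands for the part that bears it (a point fixed in the world has none). Each returns a list of dicts, best first, with "score" (0 to 1); they miss things now and then, are a little off and sometimes report something else, mostly with a low value. They report only what shows in the picture. A call takes as long as a camera call. They do not tell look-alikes from the thing itself.
- models.spot_in(query, camera): "centre" ([row, column] in pixels, amid what is visible of it).
The state is a dict: "t": time; "q": joint angles; "joint_vel": joint speeds; "joint_torque": joint torques, N m; "eef_pos": TCP position; "tool_rot": TCP orientation; "contact_force": force on the tool from outside, world axes, zero at the start; "torque": the same for the moment, N m; "gripper_width": opening from 0.0 (shut) to 1.0 (fully open).
Only numpy, scipy, OpenCV 4.12 (cv2) and the standard library are available. Lean on these libraries where they do the work, as an engineer would, in place of code of your own. Each camera call takes 0.05 s, during which the arm holds its last target. There are 200 camera calls.

## Working session

There is one attempt and no reset: what is moved stays moved. The work goes in short steps, Python scripts to look and compute and a tool call to move; the robot and the scene stay as the last step left them, time stands still between calls to the robot, and variables do not carry over. Pictures are saved under pics/ and viewed, about 12 in all and at most 16, crops included, and the job is handed in when it is done.

Besides the shell and the picture viewer there is one more tool, called after "Emit:" as a command line: name --argument value ..., lists and objects as JSON in quotes. carry_out: Moves the arm, as the interface text tells. Its arguments: {"type":"object","properties":{"deltas":{"type":"array"},"hand":{"type":"number"},"newtons":{"type":"number"}},"required":["deltas"]}

```bash
ls; mkdir -p pics; cat > h.py <<'E'
import numpy as np, cv2
from station import readout, read_camera, get_calibration, bot, models
from scipy.spatial.transform import Rotation as R
def ray(cal,r,c):
    f=240/np.tan(np.radians(cal["fov_y"])/2); T=np.array(cal["world_from_camera"])
    d=T[:3,:3]@np.array([(c-cal["cx"])/f,(r-cal["cy"])/f,1]); return T[:3,3],d
def at_z(cal,r,c,z):
    o,d=ray(cal,r,c); return o+d*(z-o[2])/d[2]
def proj(cal,p):
    f=240/np.tan(np.radians(cal["fov_y"])/2); T=np.array(cal["world_from_camera"])
    q=T[:3,:3].T@(np.array(p)-T[:3,3]); return np.array([cal["cy"]+f*q[1]/q[2],cal["cx"]+f*q[0]/q[2]])
def snap(cam,fn):
    im=read_camera(cam); cv2.imwrite("pics/"+fn,im[:,:,::-1]); return im
def tool():
    o=readout.get_obs(); q=o["tool_rot"]; r=R.from_quat([q[1],q[2],q[3],q[0]]).as_matrix()
    return np.array(o["eef_pos"]),r,o
def delta(p):
    e,r,_=tool(); return r.T@(np.array(p)-e)*100
E
python3 - <<'E'
from h import *
e,r,o=tool(); print(o["t"],e,r.round(3),o["gripper_width"])
for cam in("top","scene"):
    snap(cam,cam+"0.png"); c=get_calibration(cam); print(cam,c["fov_y"],c["cx"],c["cy"],np.round(c["world_from_camera"],3).tolist())
    for q in["red_a_mid","red_spare_mid","yellow_a_mid","yellow_spare_mid","blue_a_mid","blue_spare_mid","gauge_top","start_line","home_line","spot_red","spot_yellow","spot_blue","stock","reject","jar","scanner"]:
        z=dict(gauge_top=.046,start_line=.012,home_line=.012,spot_red=.006,spot_yellow=.006,spot_blue=.006,stock=.006,reject=.02,jar=.04,scanner=.015).get(q,.04)
        print(q,[(round(d["score"],2),np.round(d["centre"]).tolist(),at_z(c,*d["centre"],z)[:2].round(3).tolist()) for d in models.spot_in(q,cam)[:4]])
E
```

```text
pics
0.0 [0.17192941 0.65216128 0.24734207] [[ 0.255  0.967 -0.   ]
 [ 0.967 -0.255 -0.002]
 [-0.002  0.    -1.   ]] 1.0013101329402077
top 50.49147789038396 313.84087490575166 247.013765321197 [[-0.022, -0.985, 0.174, 0.327], [-1.0, 0.021, -0.007, -0.084], [0.003, -0.174, -0.985, 1.321], [0.0, 0.0, 0.0, 1.0]]
red_a_mid [(0.66, [228.0, 291.0], [0.603, -0.036])]
red_spare_mid [(0.89, [305.0, 403.0], [0.4, -0.313]), (0.22, [231.0, 293.0], [0.597, -0.04])]
yellow_a_mid [(0.63, [219.0, 280.0], [0.629, -0.007]), (0.24, [221.0, 247.0], [0.625, 0.078])]
yellow_spare_mid [(0.94, [176.0, 393.0], [0.737, -0.304]), (0.92, [271.0, 397.0], [0.486, -0.303]), (0.88, [327.0, 482.0], [0.341, -0.506]), (0.66, [267.0, 458.0], [0.493, -0.457])]
blue_a_mid [(0.64, [220.0, 319.0], [0.624, -0.108])]
blue_spare_mid [(0.95, [236.0, 395.0], [0.577, -0.303])]
gauge_top [(0.58, [287.0, 292.0], [0.452, -0.037])]
start_line [(0.96, [288.0, 293.0], [0.453, -0.037]), (0.22, [221.0, 322.0], [0.627, -0.117])]
home_line [(0.95, [289.0, 298.0], [0.448, -0.05])]
spot_red [(0.63, [230.0, 294.0], [0.605, -0.042])]
spot_ye
[... 968 characters left out ...]
, [0.64, -0.029])]
blue_spare_mid [(0.71, [314.0, 281.0], [0.593, -0.308]), (0.63, [254.0, 285.0], [0.465, -0.178])]
gauge_top [(0.91, [237.0, 323.0], [0.492, -0.078])]
start_line [(0.83, [233.0, 320.0], [0.453, -0.05])]
home_line [(0.86, [235.0, 323.0], [0.464, -0.05])]
spot_red [(0.88, [275.0, 373.0], [0.643, -0.057])]
spot_yellow [(0.58, [272.0, 379.0], [0.647, -0.041])]
spot_blue [(0.65, [273.0, 375.0], [0.641, -0.048])]
stock [(0.79, [314.0, 258.0], [0.535, -0.328]), (0.5, [235.0, 321.0], [0.456, -0.051]), (0.48, [314.0, 280.0], [0.571, -0.292])]
reject [(0.68, [182.0, 430.0], [0.536, 0.302])]
jar [(0.64, [186.0, 370.0], [0.441, 0.155])]
scanner [(0.74, [255.0, 285.0], [0.447, -0.168])]
```

```bash
python3 -c "
import cv2
a=cv2.imread('pics/top0.png'); cv2.imwrite('pics/topc.png',cv2.resize(a[140:350,110:430],(800,525),interpolation=cv2.INTER_CUBIC))"
```

```text
(no output)
```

View pics/topc.png

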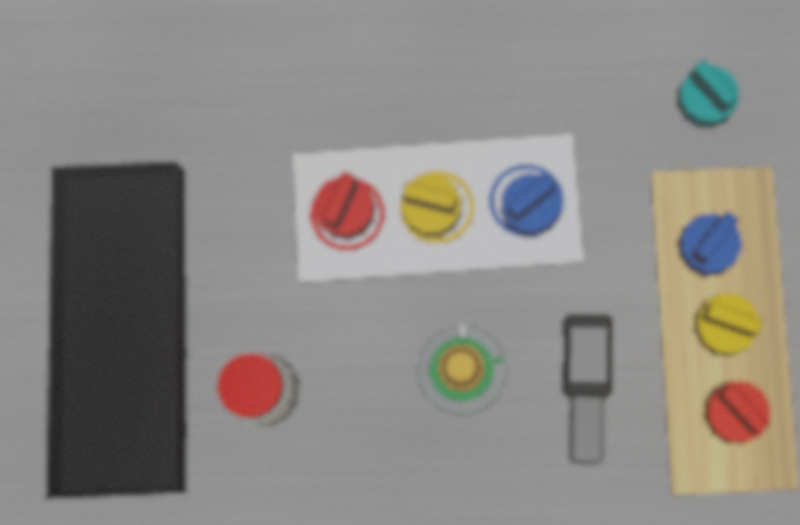

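View pics/scene0.png

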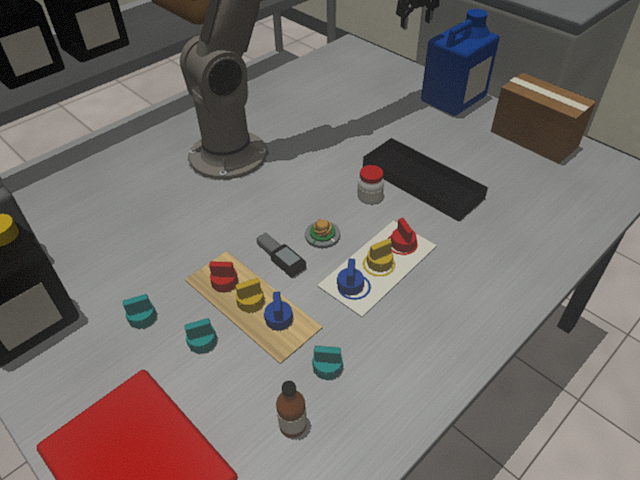

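Top view (crop ×2.5): kit caps red, yellow and blue all stand on the white board, at about (228,247), (221,283) and (220,323) in row, column. The gauge is at (287,294), with its white line pointing up and its green line to the right. Spares on the right stock board: blue (237,394), yellow (269,401), red (304,405).

Things that could be mistaken:
- Turquoise caps at (176,393), (327,482) and (267,458). None is yellow, so I leave them alone.
- The jar's red lid at (295,213), which looks like a red cap.

Moving over the work for a closer look.

Emit:
carry_out --deltas '[[[-5,4,-2],8],[[-10,9,-4],18],[[-16,13,-5],28],[[-22,18,-7],38],[[-28,23,-8],48],[[-34,29,-10],58],[[-40,35,-10],68],[[-46,41,-10],75],[[-52,46,-10],80],[[-56,50,-10],80]]' --hand 0.6 --newtons 40

```text
t: 2.95
eef_pos: [0.4481, 0.1021, 0.3454]
tool_rot: [-0.001, 0.999, -0.042, 0.001]
contact_force: [1.1, 1.6, 0.4]
gripper_width: 0.601
```

```bash
python3 - <<'E'
from h import *
e,r,o=tool(); print(o["t"],e,r.round(3),np.round(o["q"],3),o["gripper_width"])
c=get_calibration("wrist"); snap("wrist","w0.png"); print(np.round(c["world_from_camera"],3).tolist(),c["fov_y"])
E
```

```text
2.95 [0.44805908 0.10209157 0.34544011] [[ 0.996 -0.084  0.001]
 [-0.084 -0.996  0.001]
 [ 0.001 -0.001 -1.   ]] [-0.939 -0.002  0.59   1.948  0.     1.194 -0.433] 0.6010693322812763
[[0.997, -0.081, -0.021, 0.454], [-0.083, -0.956, -0.282, 0.173], [0.002, 0.282, -0.959, 0.471], [0.0, 0.0, 0.0, 1.0]] 69.08594042469745
```

View pics/w0.png

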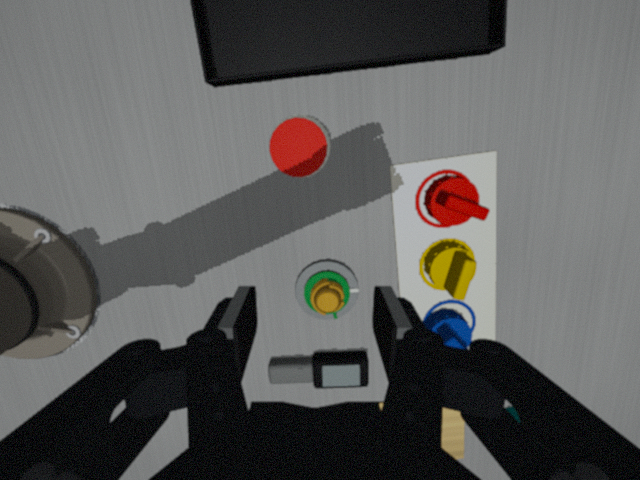

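The wrist view is sharp: red cap (200,450), yellow (268,448), blue (325,447), gauge (292,327) with its white line to the right, which is +x. I'll shift so the kit and gauge are unobstructed and fit their outlines numerically.

Emit:
carry_out --deltas '[[[2,3,0],0],[[4,7,0],0],[[7,11,0],0],[[9,14,0],0],[[9,14,0],0],[[9,14,0],0],[[9,14,0],0]]'

```text
t: 3.88
eef_pos: [0.5275, -0.0527, 0.3465]
tool_rot: [0.0, 0.999, -0.046, 0.002]
contact_force: [-0.8, 0.3, 0.1]
gripper_width: 0.604
```

```bash
cat >> h.py <<'E'
from scipy.optimize import minimize
def gradmag(im):
    g=cv2.GaussianBlur(im,(0,0),1.0).astype(float)
    gx=cv2.Sobel(g,cv2.CV_64F,1,0); gy=cv2.Sobel(g,cv2.CV_64F,0,1)
    return cv2.GaussianBlur(np.sqrt((gx**2+gy**2).max(2)),(0,0),1.0)
def circ(x,y,r,z,n=90):
    a=np.linspace(0,2*np.pi,n,endpoint=False); return np.c_[x+r*np.cos(a),y+r*np.sin(a),np.full(n,z)]
def rect(x,y,th,z,lx=.054,ly=.016,n=30):
    s=np.linspace(-.5,.5,n); u=np.r_[np.c_[s*lx,np.full(n,ly/2)],np.c_[s*lx,np.full(n,-ly/2)],np.c_[np.full(10,lx/2),np.linspace(-.5,.5,10)*ly],np.c_[np.full(10,-lx/2),np.linspace(-.5,.5,10)*ly]]
    c,s_=np.cos(th),np.sin(th); return np.c_[x+c*u[:,0]-s_*u[:,1],y+s_*u[:,0]+c*u[:,1],np.full(len(u),z)]
def pj(cal,P):
    f=240/np.tan(np.radians(cal["fov_y"])/2); T=np.array(cal["world_from_camera"])
    q=(P-T[:3,3])@T[:3,:3]; return np.c_[cal["cx"]+f*q[:,0]/q[:,2],cal["cy"]+f*q[:,1]/q[:,2]]
def score(G,cal,P):
    u=pj(cal,P).astype(np.float32); v=cv2.remap(G.astype(np.float32),u[None,:,0],u[None,:,1],cv2.INTER_LINEAR)
    return float(np.minimum(v,200).mean())
def fit(G,cal,shape,x0,span,step):
    # brute search around x0 then refine
    import itertools
    best=max(itertools.product(*[np.arange(a-s,a+s+1e-9,d) for a,s,d in zip(x0,span,step)]),key=lambda p:score(G,cal,shape(*p)))
    m=minimize(lambda p:-score(G,cal,shape(*(np.array(p)*np.array(step)))),np.array(best)/np.array(step),method="Nelder-Mead")
    return m.x*np.array(step),-m.fun
def wrist(fn):
    cal=get_calibration("wrist"); im=snap("wrist",fn); return cal,im,gradmag(im)
def gauge(x,y): return np.r_[circ(x,y,.046,.012),circ(x,y,.033,.0185)]
def ring(x,y): return circ(x,y,.040,.006)
def draw(im,cal,shapes,fn,box=None,k=1):
    o=im[:,:,::-1].copy()
    o=cv2.resize(o,None,fx=k,fy=k,interpolation=cv2.INTER_CUBIC)
    for s in shapes:
        for a,b in pj(cal,s): 
            if abs(a)<2000 and abs(b)<2000: cv2.circle(o,(int(a*k),int(b*k)),0,(255,0,255),-1)
    if box: r0,r1,c0,c1=[int(v*k) for v in box]; o=o[r0:r1,c0:c1]
    cv2.imwrite("pics/"+fn,o)
E
cat > m1.py <<'E'
from h import *
e,r,o=tool(); print(o["t"],e,r[:,0].round(3))
cal,im,G=wrist("w1.png"); sh=[]
p,s=fit(G,cal,gauge,(.45,-.04),(.03,.03),(.002,.002)); print("gauge",p.round(4),s); sh.append(gauge(*p))
for n,x in dict(red=(.625,.06),yel=(.62,-.03),blu=(.62,-.13)).items():
    p,s=fit(G,cal,ring,x,(.03,.03),(.002,.002)); print("ring",n,p.round(4),s); sh.append(ring(*p))
    q,s=fit(G,cal,lambda x,y,t:np.r_[rect(x,y,t,.074)],(*p,0),(.016,.016,1.6),(.002,.002,.08)); print(" cap",q.round(4),np.degrees(q[2]),s); sh.append(rect(*q,.074)); sh.append(circ(q[0],q[1],.031,.036))
draw(im,cal,sh,"w1o.png",(40,400,150,640),1.6)
E
python3 m1.py
```

```text
3.875 [ 0.52754784 -0.0526826   0.34649264] [ 0.996 -0.091  0.004]
gauge [ 0.4543 -0.043 ] 80.669921875
ring red [0.6238 0.0761] 193.75668334960938
 cap [ 0.6039  0.0615 -0.4202] -24.075654981081424 147.4584197998047
ring yel [ 0.6282 -0.0192] 198.22378540039062
 cap [ 0.6151 -0.0309 -0.0829] -4.7517980990113955 118.84907531738281
ring blu [ 0.6318 -0.1183] 187.47418212890625
 cap [ 0.6376 -0.111   1.3045] 74.7401880544137 141.4096221923828
```

View pics/w1o.png

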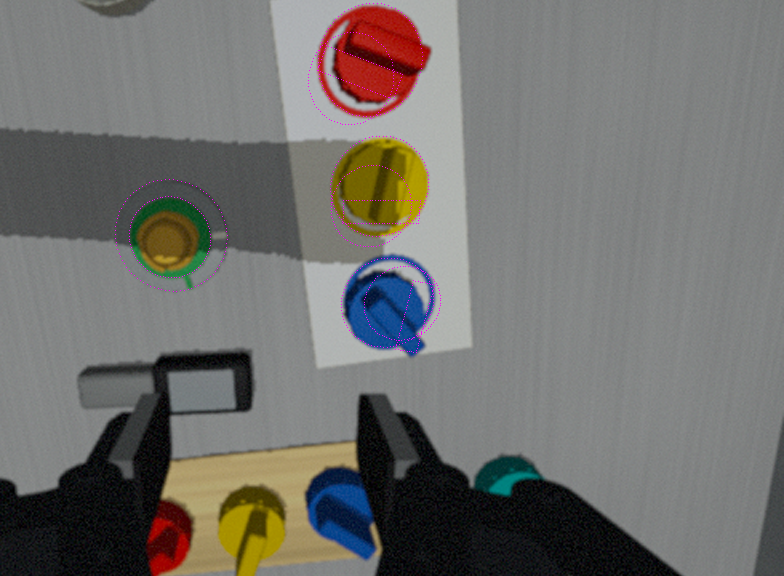

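The gauge fit matches the picture, but the ring and cap fits do not. I'll switch to colour-silhouette fits: ring plus skirt plus wing, scored by IoU.

```bash
cat >> h.py <<'E'
HUE=dict(red=((172,180),(0,8)),yel=((20,34),),blu=((100,128),))
def cmask(im,col):
    h=cv2.cvtColor(np.ascontiguousarray(im),cv2.COLOR_RGB2HSV); m=np.zeros(im.shape[:2],bool)
    for a,b in HUE[col]: m|=(h[...,0]>=a)&(h[...,0]<=b)&(h[...,1]>110)&(h[...,2]>30)
    return m
def wingbox(x,y,th,z0,lx=.054): return np.r_[rect(x,y,th,z0+.068,lx),rect(x,y,th,z0+.030,lx)]
def render(cal,k,cap=None,rg=None,z0=.006,S=1,off=(0,0)):
    m=np.zeros((480,640),np.uint8)
    def poly(P,v):
        h=cv2.convexHull(pj(cal,P).astype(np.float32)); cv2.fillPoly(m,[np.round(h*16).astype(np.int32)],v,shift=4)
    if rg is not None: poly(circ(*rg,.040,.006),1); poly(circ(*rg,.0365,.006),0)
    if cap is not None:
        poly(np.r_[circ(cap[0],cap[1],.031,z0),circ(cap[0],cap[1],.031,z0+.030)],1); poly(wingbox(*cap,z0),1)
    return m.astype(bool)
from scipy.optimize import differential_evolution
def fitcap(im,cal,col,x0,withring=True,z0=.006,G=None,rad=.025):
    M=cmask(im,col); b=pj(cal,np.array([[*x0,z0+.03]]))[0]
    W=np.zeros_like(M); r=int(95/480*480); W[max(0,int(b[1])-r):int(b[1])+r,max(0,int(b[0])-r):int(b[0])+r]=1
    M=M&W
    def cost(p):
        A=render(cal,1,p[:3],p[3:] if withring else None,z0)&W
        c=-(A&M).sum()/max(1,(A|M).sum())
        if G is not None: c-=.002*score(G,cal,rect(*p[:3],z0+.068))
        return c
    B=[(x0[0]-rad,x0[0]+rad),(x0[1]-rad,x0[1]+rad),(-np.pi/2-.3,np.pi/2+.3)]
    if withring: B+=[(x0[0]-rad,x0[0]+rad),(x0[1]-rad,x0[1]+rad)]
    m=differential_evolution(cost,B,seed=1,maxiter=80,popsize=10,tol=1e-6,polish=False); return m.x,-m.fun
def fitring(im,cal,col,x0,rad=.02):
    M=cmask(im,col)
E
cat > m2.py <<'E'
from h import *
import pickle
cal=get_calibration("wrist"); im=cv2.imread("pics/w1.png")[:,:,::-1].copy(); G=gradmag(im); sh=[]
for n,x in dict(red=(.63,.055),yel=(.63,-.035),blu=(.625,-.13)).items():
    p,s=fitcap(im,cal,n,x,G=G); print(n,p.round(4),np.degrees(p[2]).round(1),round(s,3)); sh+=[ring(*p[3:]),rect(*p[:3],.074),circ(p[0],p[1],.031,.036)]
g=gauge(.4543,-.043); sh.append(g)
# headings of start/home marks: scan foot annulus
im2=im.astype(int); w=[];gr=[]
for a in np.radians(np.arange(-180,180,2)):
    P=pj(cal,np.array([[.4543+.040*np.cos(a),-.043+.040*np.sin(a),.012]]))[0].round().astype(int); v=im2[P[1],P[0]]; w.append(v.min()); gr.append(v[1]-max(v[0],v[2]))
A=np.arange(-180,180,2); print("white",[(A[i],w[i]) for i in np.argsort(w)[-5:]],"green",[(A[i],gr[i]) for i in np.argsort(gr)[-5:]])
draw(im,cal,sh,"w1p.png",(40,400,150,640),1.6)
E
python3 m2.py
```

```text
red [ 0.6233  0.0778 -0.4338  0.6243  0.0766] -24.9 1.107
yel [ 0.6257 -0.0141  1.3088  0.6285 -0.0188] 75.0 1.096
blu [ 0.6225 -0.1169 -0.8655  0.6312 -0.1161] -49.6 1.059
white [(np.int64(-70), np.int64(131)), (np.int64(-30), np.int64(132)), (np.int64(-28), np.int64(132)), (np.int64(-34), np.int64(133)), (np.int64(-24), np.int64(134))] green [(np.int64(-82), np.int64(8)), (np.int64(-80), np.int64(26)), (np.int64(-74), np.int64(30)), (np.int64(-76), np.int64(59)), (np.int64(-78), np.int64(66))]
```

View pics/w1p.png

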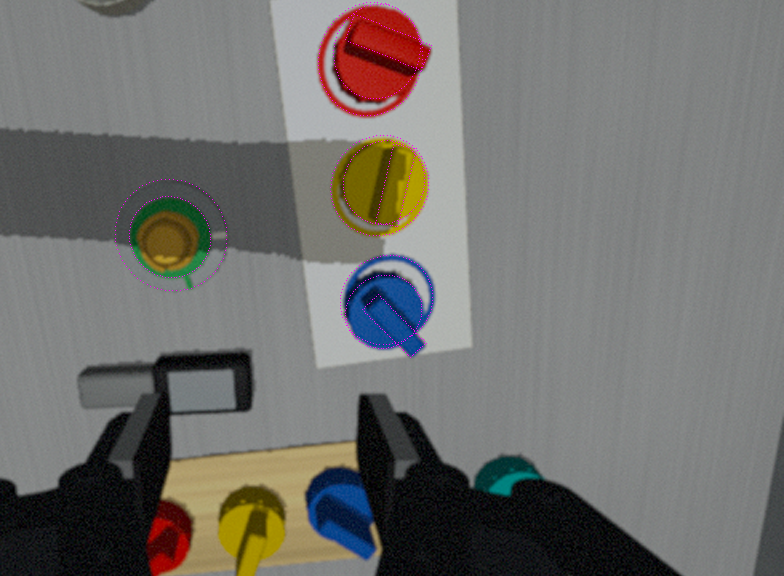

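The fits now match the outlines. In metres:

| Thing | Cap x, y | Wing heading | Ring or centre x, y |
|---|---|---|---|
| Red | 0.623, 0.078 | -25° | 0.624, 0.077 |
| Yellow | 0.626, -0.014 | 75° | 0.6285, -0.019 |
| Blue | 0.6225, -0.117 | -50° | 0.631, -0.116 |
| Gauge | – | start ≈ -2° (green at -77°) | 0.454, -0.043 |

I'll go above red first.

Emit:
carry_out --deltas '[[[1,-2,3],-10],[[3,-5,6],-20],[[5,-9,9],-30],[[7,-12,12],-40],[[8.35,-13.9,15],-50],[[8.35,-13.9,17],-60],[[8.35,-13.9,18],-70],[[8.35,-13.9,18],-70],[[8.35,-13.9,18],-70],[[8.35,-13.9,18],-70]]'

```text
t: 5.18
eef_pos: [0.6244, 0.0783, 0.1676]
tool_rot: [0.001, 0.845, 0.535, 0.002]
contact_force: [0.7, -0.0, 0.3]
gripper_width: 0.602
```

```bash
cat >> h.py <<'E'
def go(p,tx):
    """print delta (cm) and turn (deg) to reach TCP p with tool-x heading tx (deg)"""
    e,r,o=tool(); h=np.degrees(np.arctan2(r[1,0],r[0,0])); print("t",round(o["t"],2),"tcp",e.round(4),"head",h.round(1),"q7",np.round(o["q"][6],2),"F",np.round(o["contact_force"],1),"w",round(o["gripper_width"],3),"| delta",delta(p).round(2),"turn",round((h-tx+180)%360-180,1))
E
python3 - <<'E'
from h import *
cal,im,G=wrist("w2.png")
p,s=fitcap(im,cal,"red",(.623,.077),G=G); print(p.round(4),np.degrees(p[2]),s)
go([p[0],p[1],.058],np.degrees(p[2])+90)
draw(im,cal,[ring(*p[3:]),rect(*p[:3],.074),circ(p[0],p[1],.031,.036)],"w2o.png")
E
```

```text
[ 0.6234  0.0775 -0.4258  0.6234  0.0752] -24.39726633992366 1.0515560740692547
t 5.22 tcp [0.6244 0.0782 0.1675] head 64.7 q7 1.11 F [-0.   1.1  0.8] w 0.599 | delta [-0.13 -0.1  10.95] turn -0.9
```

View pics/w2o.png

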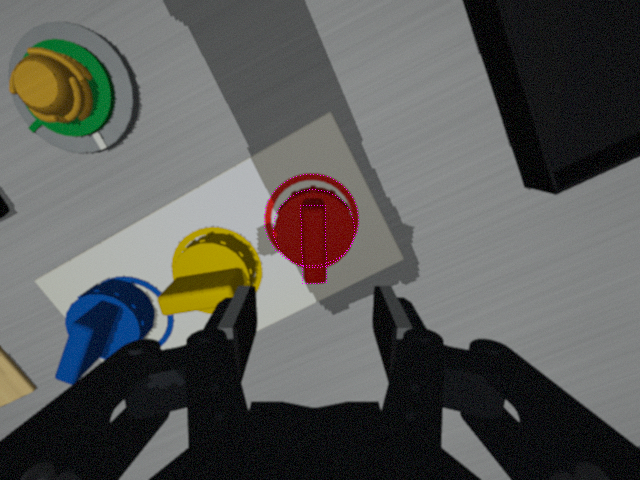

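The overlay sits on the red cap at (220,312), between the jaws. Going down to grip. I'll also refit the gauge from this picture.

Emit:
carry_out --deltas '[[[-0.1,-0.1,4],-0.5],[[-0.1,-0.1,8],-0.5],[[-0.1,-0.1,10.9],-0.5],[[-0.1,-0.1,10.9],-0.5],[[-0.1,-0.1,10.9],-0.5]]'

```text
t: 5.85
eef_pos: [0.6245, 0.0778, 0.0599]
tool_rot: [0.002, 0.843, 0.539, 0.003]
contact_force: [-0.1, 0.3, 0.8]
gripper_width: 0.602
```

Emit:
carry_out --deltas '[[[0,0,0],0],[[0,0,0],0],[[0,0,0],0],[[0,0,0],0],[[0,0,0],0],[[0,0,0],0]]' --hand 0 --newtons 40

```text
t: 6.6
eef_pos: [0.6255, 0.0779, 0.0613]
tool_rot: [0.002, 0.843, 0.539, 0.004]
contact_force: [-0.7, -0.0, 6.7]
gripper_width: 0.184
```

```bash
python3 - <<'E'
from h import *
# gauge refit from w2 using pose at that picture ~ (tcp .6244 .0783 .1676); rebuild calibration by relative transform
T1=get_calibration("wrist"); e,r,o=tool(); E=np.eye(4);E[:3,:3]=r;E[:3,3]=e; H=np.linalg.inv(E)@np.array(T1["world_from_camera"])
q=[.001,.845,.535,.002]; E2=np.eye(4);E2[:3,:3]=R.from_quat([q[1],q[2],q[3],q[0]]).as_matrix();E2[:3,3]=[.6244,.0782,.1675]
cal=dict(T1);cal["world_from_camera"]=E2@H
im=cv2.imread("pics/w2.png")[:,:,::-1].copy();G=gradmag(im)
p,s=fit(G,cal,gauge,(.454,-.043),(.01,.01),(.001,.001)); print("gauge",p.round(4),s)
A=np.arange(-100,40,1); 
v=np.array([im[tuple(pj(cal,np.array([[p[0]+.042*np.cos(a),p[1]+.042*np.sin(a),.012]]))[0].round().astype(int)[::-1])] for a in np.radians(A)]).astype(int)
wm=v.min(1)>190; gm=v[:,1]-v[:,0]>50; print("white",A[wm],"green",A[gm])
go([p[0],p[1],.12],88)
E
```

```text
gauge [ 0.4539 -0.0429] 107.04039001464844
white [] green [-81 -80 -79 -78 -77 -76 -75]
t 6.6 tcp [0.6255 0.0779 0.0613] head 65.2 q7 1.17 F [-0.7 -0.   6.7] w 0.184 | delta [-18.14 -10.46  -6.02] turn -22.8
```

Red gripped (15.6 mm opening). The gauge refit agrees at (0.454, -0.043); green is centred at -78°, so the start heading is -3°. Lifting and carrying it to above the gauge.

Emit:
carry_out --deltas '[[[0,0,-3],0],[[0,0,-8],0],[[-3,-2,-9],-5],[[-7,-4,-9],-10],[[-12,-7,-9],-15],[[-16,-9.5,-8],-20],[[-18.1,-10.5,-7],-22],[[-18.1,-10.5,-6.5],-22],[[-18.1,-10.5,-6.5],-22],[[-18.1,-10.5,-6.5],-22]]'

```text
t: 7.85
eef_pos: [0.455, -0.0415, 0.1251]
tool_rot: [0.003, 0.724, 0.69, 0.004]
contact_force: [0.1, -0.6, -0.4]
gripper_width: 0.181
```

```bash
python3 - <<'E'
from h import *
go([.454,-.043,.0853],87)
cal,im,G=wrist("w3.png")
p,s=fit(G,cal,lambda x,y:circ(x,y,.046,.012),(.454,-.043),(.01,.01),(.001,.001)); print(p,s)
cv2.imwrite("pics/w3c.png",im[150:480,150:480,::-1])
E
```

```text
t 7.85 tcp [ 0.455  -0.0415  0.1251] head 87.2 q7 1.63 F [ 0.1 -0.6 -0.4] w 0.181 | delta [-0.16 -0.13  3.98] turn 0.2
[ 0.46371213 -0.03344531] 50.81630325317383
```

View pics/w3c.png

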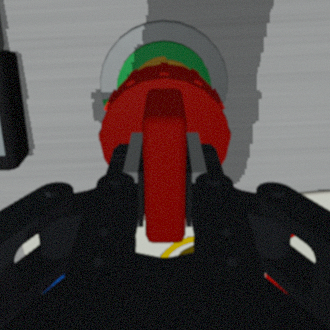

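The red cap is held upright over the gauge foot, well centred. Lowering onto the thread.

Emit:
carry_out --deltas '[[[-0.15,-0.1,1],0.2],[[-0.15,-0.1,2],0.2],[[-0.15,-0.1,3],0.2],[[-0.15,-0.1,3.5],0.2],[[-0.15,-0.1,4.0],0.2],[[-0.15,-0.1,4.0],0.2],[[-0.15,-0.1,4.0],0.2]]'

```text
t: 8.78
eef_pos: [0.4542, -0.0431, 0.0851]
tool_rot: [0.003, 0.725, 0.689, 0.004]
contact_force: [0.4, 0.6, -0.6]
gripper_width: 0.177
```

```bash
python3 - <<'E'
from h import *
go([.454,-.043,.0853],87)
E
```

```text
t 8.78 tcp [ 0.4542 -0.0431  0.0851] head 87.0 q7 1.68 F [ 0.4  0.6 -0.6] w 0.177 | delta [ 0.01 -0.02 -0.02] turn 0.0
```

Emit:
carry_out --deltas '[[[0,0,0.1],0],[[0,0,0.1],0],[[0,0,0.17],6],[[0,0,0.25],12],[[0,0,0.33],18],[[0,0,0.41],24],[[0,0,0.46],28],[[0,0,0.46],28]]'

```text
t: 9.78
eef_pos: [0.4552, -0.0437, 0.0813]
tool_rot: [0.003, 0.871, 0.492, 0.005]
contact_force: [-1.1, -1.5, 9.0]
gripper_width: 0.18
```

```bash
cat > st.py <<'E'
from h import *
go([.454,-.043,.0853],87); print("torque",np.round(readout.get_obs()["torque"],2))
E
python3 st.py
```

```text
t 9.78 tcp [ 0.4552 -0.0437  0.0813] head 59.0 q7 1.29 F [-1.1 -1.5  9. ] w 0.18 | delta [ 0.   -0.14 -0.41] turn -28.0
torque [-0.37  0.37 -0.02]
```

It sinks as predicted (3.8 mm at 28°). Continuing through the jam range.

Emit:
carry_out --deltas '[[[0,0,0.07],5],[[0,0,0.13],10],[[0,0,0.2],15],[[0,0,0.26],20],[[0,0,0.26],20]]'

```text
t: 10.4
eef_pos: [0.4553, -0.0437, 0.0811]
tool_rot: [0.001, 0.943, 0.334, 0.006]
contact_force: [-11.9, 1.1, 45.3]
gripper_width: 0.181
```

```bash
python3 st.py
```

```text
t 10.4 tcp [ 0.4553 -0.0437  0.0811] head 39.0 q7 1.02 F [-11.9   1.1  45.3] w 0.181 | delta [-0.05 -0.14 -0.43] turn -48.0
torque [-0.15  3.13  0.66]
```

Height is stuck at the predicted jam level (point ~14 mm above gauge_top). I'll relieve the push and try a few more degrees with light force to confirm.

Emit:
carry_out --deltas '[[[0,0,-0.2],0],[[0,0,-0.2],0],[[0,0,-0.1],4],[[0,0,-0.1],4]]'

```text
t: 10.9
eef_pos: [0.4547, -0.0433, 0.0821]
tool_rot: [0.0, 0.953, 0.303, 0.005]
contact_force: [-2.1, 0.7, 4.7]
gripper_width: 0.176
```

```bash
python3 st.py
```

```text
t 10.9 tcp [ 0.4547 -0.0433  0.0821] head 35.3 q7 0.97 F [-2.1  0.7  4.7] w 0.176 | delta [-0.04 -0.06 -0.32] turn -51.7
torque [-0.11  0.87  1.42]
```

Torque rises to 1.4 N m with no sinking: red is jammed, so it is faulty. Unscrewing and lifting.

Emit:
carry_out --deltas '[[[0,0,0],-7],[[0,0,0],-14],[[0,0,0],-21],[[0,0,-0.1],-28],[[0,0,-0.2],-35],[[0,0,-0.3],-42],[[0,0,-0.35],-49],[[0,0,-0.4],-55],[[0,0,-0.4],-55]]'

```text
t: 12.02
eef_pos: [0.4549, -0.0435, 0.0864]
tool_rot: [0.003, 0.706, 0.708, 0.005]
contact_force: [-0.5, 1.0, 2.3]
gripper_width: 0.181
```

```bash
python3 st.py
```

```text
t 12.03 tcp [ 0.4549 -0.0435  0.0864] head 90.2 q7 1.72 F [-0.5  1.   2.3] w 0.181 | delta [ 0.05 -0.09  0.11] turn 3.2
torque [ 0.05  0.12 -0.07]
```

Emit:
carry_out --deltas '[[[0,0,-3],0],[[0,0,-8],0],[[2,3,-12],0],[[7,6,-12],0],[[13,10.5,-12],0],[[19,10.5,-12],0],[[25,10.5,-12],0],[[31,10.5,-12],0],[[34.8,10.5,-12],0],[[34.8,10.5,-12],0]]'

```text
t: 13.28
eef_pos: [0.5559, 0.3096, 0.2076]
tool_rot: [0.002, 0.704, 0.71, 0.005]
contact_force: [-0.5, -1.0, -1.5]
gripper_width: 0.173
```

```bash
python3 - <<'E'
from h import *
go([.56,.305,.07],90)
snap("top","top1.png"); snap("wrist","w4.png")
a=cv2.imread("pics/top1.png")[150:350,100:440]; b=cv2.imread("pics/w4.png")
cv2.imwrite("pics/mix1.png",np.hstack([cv2.resize(a,(440,259)),cv2.resize(b,(345,259))]))
c=get_calibration("top")
for rc in[(207,131),(206,183),(338,129),(336,184)]: print(at_z(c,*rc,.04)[:2].round(3))
E
```

```text
t 13.28 tcp [0.5559 0.3096 0.2076] head 90.4 q7 1.07 F [-0.5 -1.  -1.5] w 0.173 | delta [-0.52  0.27 13.76] turn 0.4
[0.668 0.378]
[0.668 0.243]
[0.334 0.369]
[0.336 0.233]
```

View pics/mix1.png

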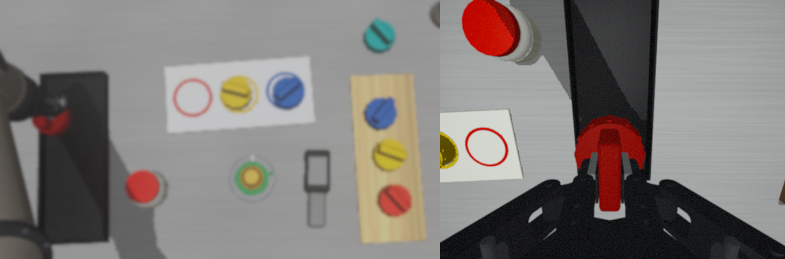

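The top view shows the red cap above the black bin with its ring empty; the bin spans y 0.24 to 0.375 there. Lowering and releasing.

Emit:
carry_out --deltas '[[[-0.3,0,5],0],[[-0.3,0,10],0],[[-0.3,0,13.5],0],[[-0.3,0,14.4],0],[[-0.3,0,14.4],0],[[-0.3,0,14.4],0]]'

```text
t: 14.12
eef_pos: [0.5601, 0.3015, 0.0658]
tool_rot: [0.004, 0.707, 0.707, 0.006]
contact_force: [0.7, 0.6, 0.2]
gripper_width: 0.176
```

Emit:
carry_out --deltas '[[[0,0,0],0],[[0,0,0],0],[[0,0,0],0],[[0,0,-1],0],[[0,0,-5],0],[[0,0,-10],0],[[0,0,-14],0],[[0,0,-14],0]]' --hand 0.6

```text
t: 15.12
eef_pos: [0.5604, 0.3021, 0.2104]
tool_rot: [0.004, 0.707, 0.707, 0.009]
contact_force: [0.1, 0.7, -0.6]
gripper_width: 0.603
```

```bash
python3 - <<'E'
from h import *
go([.6257,-.0141,.15],165)
E
```

```text
t 15.12 tcp [0.5604 0.3021 0.2104] head 90.0 q7 1.08 F [ 0.1  0.7 -0.6] w 0.603 | delta [-31.67   6.39   5.93] turn -75.0
```

Red is in the bin. Next, yellow.

Emit:
carry_out --deltas '[[[-4,1,0],10],[[-9,2,0],20],[[-15,3,0],30],[[-21,4,1],40],[[-27,5,2],50],[[-31.7,6.4,3],60],[[-31.7,6.4,3],70],[[-31.7,6.4,3],80],[[-31.7,6.4,3],90],[[-31.7,6.4,3],100]]'

```text
t: 16.38
eef_pos: [0.6246, -0.0146, 0.1785]
tool_rot: [-0.004, 0.996, -0.09, 0.009]
contact_force: [0.2, 0.3, -0.6]
gripper_width: 0.598
```

```bash
cat > cap.py <<'E'
from h import *
import sys
col,x,y,wr,z0=sys.argv[1],float(sys.argv[2]),float(sys.argv[3]),sys.argv[4]=="1",float(sys.argv[5])
cal,im,G=wrist("c_%s_%s.png"%(col,sys.argv[6]))
p,s=fitcap(im,cal,col,(x,y),wr,z0,G=G); print(p.round(4),"wing",np.degrees(p[2]).round(1),round(s,3),"tilt z",tool()[1][:,2].round(3))
e,r,_=tool(); h=np.degrees(np.arctan2(r[1,0],r[0,0])); w=np.degrees(p[2])
tx=min((w+90,w-90,w+270,w-270),key=lambda a:abs((a-h+180)%360-180))
go([p[0],p[1],z0+.053],tx)
E
python3 cap.py yel .6257 -.0141 1 .006 1
```

```text
[ 0.624  -0.0139 -0.332   0.6261 -0.0198] wing -19.0 1.043 tilt z [ 0.018  0.007 -1.   ]
t 16.43 tcp [ 0.6246 -0.0143  0.1784] head -10.7 q7 0.12 F [-0.6  1.6 -0.2] w 0.597 | delta [-0.27  0.09 11.94] turn -81.6
```

```bash
python3 - <<'E'
from h import *
cal=get_calibration("wrist"); im=cv2.imread("pics/c_yel_1.png")[:,:,::-1].copy()
draw(im,cal,[rect(.624,-.0139,np.radians(-19),.074),rect(.6257,-.0141,np.radians(75),.074)],"y1.png",(120,360,180,460),2)
E
```

```text
(no output)
```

View pics/y1.png

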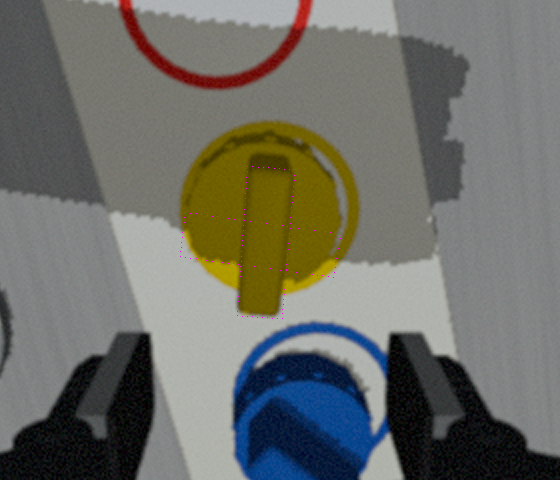

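The 75° rectangle (from the earlier fit) lies exactly on the wing; the -19° one was a false fit. Going down with wing 75°.

Emit:
carry_out --deltas '[[[0,0,4],4.3],[[-0.1,0.1,8],4.3],[[-0.1,0.1,11.9],4.3],[[-0.1,0.1,11.9],4.3],[[-0.1,0.1,11.9],4.3]]'

```text
t: 17.05
eef_pos: [0.6262, -0.0146, 0.0605]
tool_rot: [-0.005, 0.992, -0.13, 0.009]
contact_force: [-0.5, 0.1, -0.0]
gripper_width: 0.596
```

Emit:
carry_out --deltas '[[[0,0,0],0],[[0,0,0],0],[[0,0,0],0],[[0,0,0],0],[[0,0,0],0],[[0,0,0],0]]' --hand 0

```text
t: 17.8
eef_pos: [0.627, -0.0147, 0.0623]
tool_rot: [-0.005, 0.992, -0.13, 0.01]
contact_force: [-1.5, 0.7, 8.2]
gripper_width: 0.178
```

```bash
python3 - <<'E'
from h import *
go([.454,-.043,.125],-3); print(tool()[1][:,2].round(4))
E
```

```text
t 17.8 tcp [ 0.627  -0.0147  0.0623] head -14.9 q7 0.15 F [-1.5  0.7  8.2] w 0.178 | delta [-15.87   7.1   -6.65] turn -11.9
[ 0.0206  0.0078 -0.9998]
```

Emit:
carry_out --deltas '[[[0,0,-3],0],[[0,0,-8],0],[[-3,1,-9],-4],[[-8,3,-9],-8],[[-13,5,-8],-12],[[-15.9,7.1,-7],-12],[[-15.9,7.1,-6.6],-12],[[-15.9,7.1,-6.6],-12]]'

```text
t: 18.8
eef_pos: [0.4547, -0.0427, 0.125]
tool_rot: [-0.004, 1.0, -0.025, 0.011]
contact_force: [1.0, 0.4, -1.0]
gripper_width: 0.177
```

```bash
python3 - <<'E'
from h import *
go([.454,-.043,.0863],-3)
E
```

```text
t 18.8 tcp [ 0.4547 -0.0427  0.125 ] head -2.9 q7 0.29 F [ 1.   0.4 -1. ] w 0.177 | delta [-0.15  0.07  3.87] turn 0.1
```

Emit:
carry_out --deltas '[[[-0.15,0.07,1],0],[[-0.15,0.07,2],0],[[-0.15,0.07,3],0],[[-0.15,0.07,3.5],0],[[-0.15,0.07,3.9],0],[[-0.15,0.07,3.9],0],[[-0.15,0.07,3.9],0]]'

```text
t: 19.68
eef_pos: [0.4541, -0.043, 0.086]
tool_rot: [-0.004, 1.0, -0.025, 0.011]
contact_force: [-1.2, 0.2, -0.3]
gripper_width: 0.183
```

Emit:
carry_out --deltas '[[[0,0,0.08],0],[[0,0,0.08],0],[[0,0,0.16],6],[[0,0,0.24],12],[[0,0,0.32],18],[[0,0,0.4],24],[[0,0,0.45],28],[[0,0,0.45],28]]'

```text
t: 20.68
eef_pos: [0.4542, -0.0434, 0.082]
tool_rot: [-0.007, 0.964, -0.267, 0.01]
contact_force: [-3.0, -1.7, 9.0]
gripper_width: 0.179
```

```bash
sed -i 's/.0853\],87/.0863],-3/' st.py; python3 st.py
```

```text
t 20.68 tcp [ 0.4542 -0.0434  0.082 ] head -31.0 q7 0.01 F [-3.  -1.7  9. ] w 0.179 | delta [-0.03 -0.04 -0.43] turn -28.0
torque [-0.28  0.83 -0.  ]
```

Emit:
carry_out --deltas '[[[0,0,0.05],5],[[0,0,0.12],10],[[0,0,0.18],15],[[0,0,0.24],20],[[0,0,0.24],20]]'

```text
t: 21.3
eef_pos: [0.4547, -0.043, 0.0816]
tool_rot: [-0.01, 0.903, -0.43, 0.008]
contact_force: [-11.3, 3.4, 39.8]
gripper_width: 0.182
```

```bash
python3 st.py
```

```text
t 21.3 tcp [ 0.4547 -0.043   0.0816] head -50.9 q7 -0.25 F [-11.3   3.4  39.8] w 0.182 | delta [-0.04  0.04 -0.47] turn -47.9
torque [0.8  2.31 0.58]
```

Emit:
carry_out --deltas '[[[0,0,-0.2],0],[[0,0,-0.2],0],[[0,0,-0.1],4],[[0,0,-0.1],4]]'

```text
t: 21.8
eef_pos: [0.4541, -0.0427, 0.0826]
tool_rot: [-0.01, 0.888, -0.46, 0.007]
contact_force: [-3.7, -0.1, 2.1]
gripper_width: 0.183
```

```bash
python3 st.py; python3 -c "
from h import *
cal,im,G=wrist('g2.png'); draw(im,cal,[],'g2c.png',(150,450,170,470),2)"
```

```text
t 21.8 tcp [ 0.4541 -0.0427  0.0826] head -54.7 q7 -0.3 F [-3.7 -0.1  2.1] w 0.183 | delta [ 0.01  0.02 -0.37] turn -51.7
torque [-0.04  0.66  1.23]
```

View pics/g2c.png

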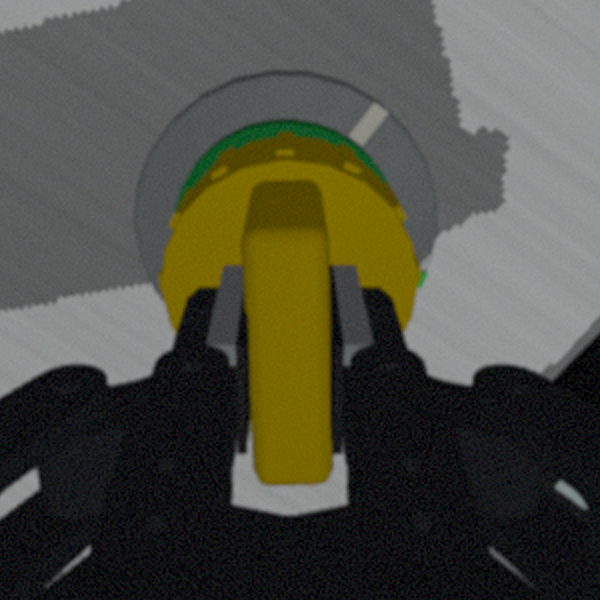

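Torque rises again (1.2 N m) with the height stuck at jam level, and the picture shows the wing still square in the jaws with the skirt well above the collar. Yellow is faulty too. Unscrewing.

Emit:
carry_out --deltas '[[[0,0,0],-7],[[0,0,0],-14],[[0,0,0],-21],[[0,0,-0.1],-28],[[0,0,-0.2],-35],[[0,0,-0.3],-42],[[0,0,-0.35],-49],[[0,0,-0.4],-55],[[0,0,-0.4],-55]]'

```text
t: 22.98
eef_pos: [0.4539, -0.0426, 0.0868]
tool_rot: [-0.007, 1.0, 0.001, 0.011]
contact_force: [-2.1, 0.8, 3.7]
gripper_width: 0.174
```

```bash
python3 - <<'E'
from h import *
go([.46,.303,.2],0);print(tool()[1].round(3))
E
```

```text
t 22.98 tcp [ 0.4539 -0.0426  0.0868] head 0.1 q7 0.42 F [-2.1  0.8  3.7] w 0.174 | delta [  0.93 -34.7  -10.85] turn 0.1
[[ 1.     0.002  0.022]
 [ 0.002 -1.     0.013]
 [ 0.022 -0.013 -1.   ]]
```

Emit:
carry_out --deltas '[[[0,0,-3],0],[[0,0,-8],0],[[3,-2,-12],0],[[7,-6,-12],0],[[9,-12,-12],0],[[9,-18,-12],0],[[8,-24,-12],0],[[4,-30,-12],0],[[1,-34.7,-12],0],[[1,-34.7,-12],0]]'

```text
t: 24.22
eef_pos: [0.4573, 0.3085, 0.2111]
tool_rot: [-0.008, 1.0, 0.004, 0.01]
contact_force: [0.7, -0.9, -0.3]
gripper_width: 0.181
```

```bash
python3 - <<'E'
from h import *
go([.46,.303,.066],0)
E
```

```text
t 24.23 tcp [0.4573 0.3085 0.2111] head 0.5 q7 -0.43 F [ 0.7 -0.9 -0.3] w 0.181 | delta [-0.03  0.77 14.5 ] turn 0.5
```

Emit:
carry_out --deltas '[[[0,0.7,5],0],[[0,0.7,10],0],[[0,0.7,13.5],0],[[0,0.7,14.4],0],[[0,0.7,14.4],0],[[0,0.7,14.4],0]]'

```text
t: 24.98
eef_pos: [0.4615, 0.3041, 0.0686]
tool_rot: [-0.008, 1.0, 0.004, 0.011]
contact_force: [0.1, 0.3, -0.9]
gripper_width: 0.181
```

Emit:
carry_out --deltas '[[[0,0,0],0],[[0,0,0],0],[[0,0,0],0],[[0,0,-1],0],[[0,0,-5],0],[[0,0,-10],0],[[0,0,-14],0],[[0,0,-14],0]]' --hand 0.6

```text
t: 25.98
eef_pos: [0.4601, 0.3026, 0.212]
tool_rot: [-0.011, 1.0, 0.004, 0.014]
contact_force: [-0.1, 1.1, -0.1]
gripper_width: 0.597
```

```bash
python3 - <<'E'
from h import *
go([.6225,-.1169,.18],40)
E
```

```text
t 25.98 tcp [0.4601 0.3026 0.212 ] head 0.4 q7 -0.41 F [-0.1  1.1 -0.1] w 0.597 | delta [15.84 42.14  2.72] turn -39.6
```

Emit:
carry_out --deltas '[[[2,5,0],-5],[[4,11,0],-10],[[7,17,0],-15],[[9,23,0],-20],[[11,29,0],-25],[[13,35,1],-30],[[15,40,2],-35],[[15.8,42.1,2.7],-40],[[15.8,42.1,2.7],-40],[[15.8,42.1,2.7],-40]]'

```text
t: 27.22
eef_pos: [0.6216, -0.1151, 0.1797]
tool_rot: [-0.006, 0.938, 0.345, 0.016]
contact_force: [-0.4, 1.0, 0.2]
gripper_width: 0.6
```

```bash
python3 cap.py blu .6225 -.1169 1 .006 1; python3 - <<'E'
from h import *
cal=get_calibration("wrist"); im=cv2.imread("pics/c_blu_1.png")[:,:,::-1].copy()
draw(im,cal,[rect(.6225,-.1169,np.radians(-49.6),.074)],"b1.png",(100,340,150,470),2)
snap("scene","scene1.png")
E
```

```text
[ 0.6238 -0.1182  0.4413  0.6323 -0.1162] wing 25.3 0.998 tilt z [ 0.026  0.023 -0.999]
t 27.27 tcp [ 0.6218 -0.1146  0.1799] head 40.5 q7 1.1 F [-0.7  1.   0.2] w 0.598 | delta [-0.5   0.41 12.08] turn -74.8
```

View pics/b1.png

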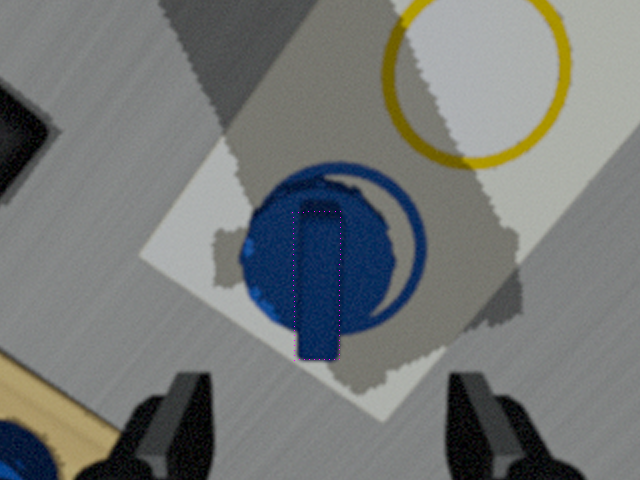

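The -49.6° fit matches the blue wing at (275,310) in the crop. The tool has picked up a ~2° tilt from calls that ended before it settled. I'll try to undo it by ending a quick downward move while it still lags.

Emit:
carry_out --deltas '[[[0,0,-6],0],[[0,0,-12],0],[[0,0,-16],0],[[0,0,-16],0],[[0,0,-16],0],[[0,0,-16],0],[[0,0,-16],0]]'

```text
t: 28.2
eef_pos: [0.6173, -0.1178, 0.3389]
tool_rot: [-0.007, 0.938, 0.346, 0.016]
contact_force: [0.7, 0.8, -0.7]
gripper_width: 0.604
```

Emit:
carry_out --deltas '[[[0,0,6],0],[[0,0,12],0]]'

```text
t: 28.45
eef_pos: [0.6205, -0.1148, 0.2176]
tool_rot: [-0.006, 0.938, 0.346, 0.016]
contact_force: [0.7, 0.4, -0.4]
gripper_width: 0.595
```

Emit:
carry_out --deltas '[[[0,0,1],0],[[0,0,1],0],[[0,0,1],0],[[0,0,1],0]]'

```text
t: 28.95
eef_pos: [0.6219, -0.1149, 0.2097]
tool_rot: [-0.006, 0.938, 0.346, 0.018]
contact_force: [0.7, -0.2, 0.0]
gripper_width: 0.597
```

```bash
python3 - <<'E'
from h import *
go([.6225,-.1172,.060],40.4);print(tool()[1][:,2].round(4))
E
```

```text
t 28.95 tcp [ 0.6219 -0.1149  0.2097] head 40.5 q7 1.09 F [ 0.7 -0.2  0. ] w 0.597 | delta [-0.66  0.19 14.96] turn 0.1
[ 0.0293  0.0229 -0.9993]
```

Emit:
carry_out --deltas '[[[-4,-4,-3],0],[[-8,-9,-6],0],[[-11.7,-14,-10],0],[[-14,-17,-10],0],[[-16.5,-20.7,-10],0],[[-16.5,-20.7,-10],0],[[-16.5,-20.7,-10],0]]'

```text
t: 29.82
eef_pos: [0.3601, -0.0673, 0.3042]
tool_rot: [-0.006, 0.938, 0.346, 0.019]
contact_force: [1.1, -0.1, 0.1]
gripper_width: 0.6
```

Emit:
carry_out --deltas '[[[0,0,0],0],[[0,0,0],0]]'

```text
t: 30.08
eef_pos: [0.3609, -0.0676, 0.3043]
tool_rot: [-0.005, 0.938, 0.346, 0.019]
contact_force: [0.6, -0.7, -0.8]
gripper_width: 0.6
```

```bash
cat > tl.py <<'E'
from h import *
e,r,o=tool(); print(o["t"],e.round(4),"z",r[:,2].round(4),"head",np.degrees(np.arctan2(r[1,0],r[0,0])).round(1),"q",np.round(o["q"],2))
E
python3 tl.py
```

```text
30.075 [ 0.3609 -0.0676  0.3043] z [ 0.032   0.0231 -0.9992] head 40.5 q [-0.59 -0.21  0.54  2.19  0.1   1.1   0.61]
```

Emit:
carry_out --deltas '[[[0,0,5],0],[[0,0,9],0],[[0,0,13],0],[[0,0,16],0],[[0,0,16],0],[[0,0,16],0]]'

```text
t: 30.82
eef_pos: [0.3667, -0.0642, 0.1451]
tool_rot: [-0.005, 0.938, 0.346, 0.019]
contact_force: [-0.2, 0.1, -0.3]
gripper_width: 0.598
```

```bash
python3 tl.py
```

```text
30.825 [ 0.3667 -0.0642  0.1451] z [ 0.0325  0.0226 -0.9992] head 40.5 q [-0.58  0.12  0.66  2.38 -0.17  0.64  0.92]
```

Emit:
carry_out --deltas '[[[-1.6,-2,0],0],[[-3.1,-4,0],0],[[-3.1,-4,0],0],[[-3.1,-4,0],0]]'

```text
t: 31.32
eef_pos: [0.3248, -0.0574, 0.1439]
tool_rot: [-0.006, 0.938, 0.346, 0.018]
contact_force: [-0.2, -0.6, -0.0]
gripper_width: 0.598
```

```bash
python3 tl.py
```

```text
31.325 [ 0.3248 -0.0574  0.1439] z [ 0.0306  0.0238 -0.9992] head 40.5 q [ 0.03  0.05 -0.02  2.43 -0.04  0.63  0.75]
```

```bash
python3 - <<'E'
from h import *
for i in range(8):
    e,r,o=tool(); print(o["t"],e.round(4),r[:,2].round(4),o["q"][3].round(4)); 
    if i<7: read_camera("top")
E
```

```text
31.325 [ 0.3248 -0.0574  0.1439] [ 0.0306  0.0238 -0.9992] 2.4335
31.375 [ 0.3236 -0.0577  0.1438] [ 0.03    0.0242 -0.9993] 2.4345
31.425 [ 0.3239 -0.0584  0.1436] [ 0.0299  0.0244 -0.9993] 2.4344
31.475 [ 0.3242 -0.0586  0.1434] [ 0.0298  0.0244 -0.9993] 2.4342
31.525 [ 0.3244 -0.0585  0.1432] [ 0.0295  0.0243 -0.9993] 2.4341
31.575 [ 0.3244 -0.0582  0.143 ] [ 0.0289  0.0244 -0.9993] 2.4343
31.625 [ 0.3244 -0.0578  0.1428] [ 0.0284  0.0244 -0.9993] 2.4344
31.675 [ 0.3243 -0.0575  0.1426] [ 0.0277  0.0245 -0.9993] 2.4346
```

The tilt shrinks slowly while the arm presses against its inner reach limit (q4 is held safely at 2.434). Pushing further inward, at the azimuth of the tilt (~38°).

Emit:
carry_out --deltas '[[[3,-4,-4],0],[[6,-8,-5],0],[[9,-13,-5],0],[[12,-18,-5],0],[[12,-23,-5],0],[[10,-26,-5],0],[[8,-28,-5],0],[[6,-29,-5],0],[[6,-29,-5],0],[[6,-29,-5],0]]'

```text
t: 32.92
eef_pos: [0.1797, 0.2013, 0.1952]
tool_rot: [-0.007, 0.938, 0.347, 0.018]
contact_force: [0.1, 0.6, 0.1]
gripper_width: 0.601
```

```bash
python3 tl.py
```

```text
32.925 [0.1797 0.2013 0.1952] z [ 0.0284  0.0248 -0.9993] head 40.6 q [ 0.13 -0.21 -1.02  2.44 -0.25  0.8  -0.  ]
```

Emit:
carry_out --deltas '[[[-4,0.5,3],0],[[-6,0.5,6],0],[[-6,0.5,6],0],[[-6,0.5,6],0],[[-6,0.5,6],0],[[-6,0.5,6],0],[[-6,0.5,6],0],[[-6,0.5,6],0]]'

```text
t: 33.92
eef_pos: [0.1741, 0.2011, 0.1757]
tool_rot: [0.003, 0.938, 0.348, -0.001]
contact_force: [0.3, -0.6, 0.6]
gripper_width: 0.607
```

```bash
python3 tl.py
```

```text
33.925 [0.1741 0.2011 0.1757] z [ 0.0011 -0.0068 -1.    ] head 40.7 q [ 0.65 -0.34 -1.41  2.44 -0.45  0.82  0.28]
```

The tilt is gone (0.4°). Returning above blue.

Emit:
carry_out --deltas '[[[3,3,-3],0],[[6,8,-4],0],[[9,13,-4],0],[[11,19,-4],0],[[12,25,-4],0],[[13,31,-4],0],[[13.4,37,-3],0],[[13.4,43,-2],0],[[13.4,49,-1],0],[[13.4,53.3,0],0]]'

```text
t: 35.17
eef_pos: [0.6243, -0.1186, 0.1769]
tool_rot: [0.003, 0.938, 0.346, -0.001]
contact_force: [0.0, 0.7, 0.6]
gripper_width: 0.602
```

Emit:
carry_out --deltas '[[[0,0,0],0],[[0,0,0],0],[[0,0,0],0]]'

```text
t: 35.55
eef_pos: [0.6238, -0.117, 0.1773]
tool_rot: [0.003, 0.938, 0.348, -0.001]
contact_force: [-0.9, -0.2, -0.0]
gripper_width: 0.599
```

```bash
python3 tl.py; python3 - <<'E'
from h import *
go([.6225,-.1172,.060],40.4)
E
```

```text
35.55 [ 0.6238 -0.117   0.1773] z [ 1.0e-04 -6.7e-03 -1.0e+00] head 40.7 q [ 0.75  0.68 -0.98  1.68  0.63  1.13  0.3 ]
t 35.55 tcp [ 0.6238 -0.117   0.1773] head 40.7 q7 0.3 F [-0.9 -0.2 -0. ] w 0.599 | delta [-0.07 -0.13 11.73] turn 0.3
```

Emit:
carry_out --deltas '[[[0,0,4],0.3],[[-0.1,-0.1,8],0.3],[[-0.1,-0.1,11.8],0.3],[[-0.1,-0.1,11.8],0.3],[[-0.1,-0.1,11.8],0.3]]'

```text
t: 36.17
eef_pos: [0.6233, -0.1168, 0.0612]
tool_rot: [0.003, 0.938, 0.346, -0.0]
contact_force: [0.6, -0.1, 1.1]
gripper_width: 0.6
```

Emit:
carry_out --deltas '[[[0,0,0],0],[[0,0,0],0],[[0,0,0],0],[[0,0,0],0],[[0,0,0],0],[[0,0,0],0]]' --hand 0

```text
t: 36.92
eef_pos: [0.6244, -0.1167, 0.063]
tool_rot: [0.004, 0.938, 0.346, 0.001]
contact_force: [-1.7, -0.9, 7.8]
gripper_width: 0.182
```

```bash
python3 tl.py; python3 - <<'E'
from h import *
go([.454,-.043,.125],-3)
E
```

```text
36.925 [ 0.6244 -0.1167  0.063 ] z [ 0.0048 -0.0069 -1.    ] head 40.4 q [ 0.69  0.81 -0.88  1.75  0.76  0.96  0.2 ]
t 36.92 tcp [ 0.6244 -0.1167  0.063 ] head 40.4 q7 0.2 F [-1.7 -0.9  7.8] w 0.182 | delta [ -8.2  -16.61  -6.33] turn 43.4
```

Emit:
carry_out --deltas '[[[0,0,-4],0],[[0,0,-8],6],[[-2,-4,-8],14],[[-4,-8,-8],22],[[-6,-12,-8],30],[[-8.2,-16.6,-7],38],[[-8.2,-16.6,-6.3],43.4],[[-8.2,-16.6,-6.3],43.4],[[-8.2,-16.6,-6.3],43.4]]'

```text
t: 38.05
eef_pos: [0.4549, -0.0431, 0.1252]
tool_rot: [0.003, 1.0, -0.025, 0.003]
contact_force: [0.1, -0.5, -0.2]
gripper_width: 0.176
```

```bash
sed -i 's/.0863\],-3/.087],-3/' st.py; python3 tl.py; python3 st.py
```

```text
38.05 [ 0.4549 -0.0431  0.1252] z [ 0.0059 -0.0067 -1.    ] head -2.9 q [ 0.7   0.43 -0.89  2.13  0.49  0.78 -0.55]
t 38.05 tcp [ 0.4549 -0.0431  0.1252] head -2.9 q7 -0.55 F [ 0.1 -0.5 -0.2] w 0.176 | delta [-0.12 -0.03  3.82] turn 0.1
torque [ 0.02 -0.03 -0.02]
```

Emit:
carry_out --deltas '[[[-0.1,0,1],0],[[-0.1,0,2],0],[[-0.1,0,3],0],[[-0.1,0,3.5],0],[[-0.1,0,3.9],0],[[-0.1,0,3.9],0],[[-0.1,0,3.9],0]]'

```text
t: 38.92
eef_pos: [0.4542, -0.0432, 0.0863]
tool_rot: [0.003, 1.0, -0.025, 0.003]
contact_force: [-1.3, 0.3, 3.9]
gripper_width: 0.179
```

Emit:
carry_out --deltas '[[[0,0,0.08],0],[[0,0,0.08],0],[[0,0,0.16],6],[[0,0,0.24],12],[[0,0,0.32],18],[[0,0,0.4],24],[[0,0,0.45],28],[[0,0,0.45],28]]'

```text
t: 39.92
eef_pos: [0.454, -0.0437, 0.0824]
tool_rot: [0.003, 0.964, -0.267, 0.004]
contact_force: [-4.4, -0.4, 10.6]
gripper_width: 0.175
```

Emit:
carry_out --deltas '[[[0,0,0.05],5],[[0,0,0.12],10],[[0,0,0.18],15],[[0,0,0.24],20],[[0,0,0.24],20]]'

```text
t: 40.55
eef_pos: [0.4534, -0.0437, 0.0801]
tool_rot: [0.003, 0.903, -0.431, 0.004]
contact_force: [-3.7, 0.9, 6.6]
gripper_width: 0.178
```

```bash
python3 st.py
```

```text
t 40.55 tcp [ 0.4534 -0.0437  0.0801] head -51.0 q7 -1.35 F [-3.7  0.9  6.6] w 0.178 | delta [-0.01 -0.09 -0.69] turn -48.0
torque [ 0.32  0.96 -0.03]
```

Blue keeps sinking (z 0.0801 at 48°, low force and torque), unlike the other two. Turning on to the home position.

Emit:
carry_out --deltas '[[[0.05,-0.05,0.08],6],[[0.05,-0.05,0.15],12],[[0.05,-0.05,0.23],18],[[0.05,-0.05,0.3],23],[[0.05,-0.05,0.34],27],[[0.05,-0.05,0.36],28],[[0.05,-0.05,0.36],28]]'

```text
t: 41.42
eef_pos: [0.4533, -0.0435, 0.0769]
tool_rot: [0.003, 0.772, -0.636, 0.004]
contact_force: [-5.4, 1.0, 11.0]
gripper_width: 0.179
```

```bash
python3 st.py
```

```text
t 41.42 tcp [ 0.4533 -0.0435  0.0769] head -79.0 q7 -1.77 F [-5.4  1.  11. ] w 0.179 | delta [-0.02 -0.07 -1.01] turn -76.0
torque [ 0.52  1.38 -0.01]
```

Emit:
carry_out --deltas '[[[0,0,0.06],4],[[0,0,0.1],7],[[0,0,0.1],7]]'

```text
t: 41.8
eef_pos: [0.4534, -0.0432, 0.0769]
tool_rot: [0.003, 0.731, -0.682, 0.005]
contact_force: [-5.2, 0.7, 16.1]
gripper_width: 0.179
```

```bash
python3 st.py
```

```text
t 41.8 tcp [ 0.4534 -0.0432  0.0769] head -86.0 q7 -1.88 F [-5.2  0.7 16.1] w 0.179 | delta [-0.   -0.07 -1.01] turn -83.0
torque [ 0.45  1.43 -0.03]
```

The stop is at exactly home height (0.0769 against 0.077 predicted): blue is sound. Unscrewing.

Emit:
carry_out --deltas '[[[0,0,-0.05],-9],[[0,0,-0.16],-18],[[0,0,-0.28],-27],[[0,0,-0.4],-36],[[0,0,-0.52],-45],[[0,0,-0.64],-54],[[0,0,-0.75],-63],[[0,0,-0.87],-72],[[0,0,-0.97],-80],[[0,0,-1.05],-87]]'

```text
t: 43.05
eef_pos: [0.4535, -0.0432, 0.0873]
tool_rot: [0.005, 1.0, 0.011, 0.002]
contact_force: [-0.3, 1.0, -0.1]
gripper_width: 0.18
```

```bash
python3 st.py; python3 tl.py; python3 -c "
from h import *
go([.6315,-.116,.2],-3)"
```

```text
t 43.05 tcp [ 0.4535 -0.0432  0.0873] head 1.2 q7 -0.57 F [-0.3  1.  -0.1] w 0.18 | delta [ 0.05 -0.02  0.03] turn 4.2
torque [0.13 0.06 0.02]
43.05 [ 0.4535 -0.0432  0.0873] z [ 0.0036 -0.0105 -0.9999] head 1.2 q [ 0.65  0.5  -0.84  2.16  0.59  0.72 -0.57]
t 43.05 tcp [ 0.4535 -0.0432  0.0873] head 1.2 q7 -0.57 F [-0.3  1.  -0.1] w 0.18 | delta [ 17.67   7.78 -11.13] turn 4.2
```

Emit:
carry_out --deltas '[[[0,0,-3],0],[[0,0,-8],0],[[3,1,-8],0],[[8,3,-8],0],[[13,6,-8],0],[[17.7,7.8,-7],0],[[17.7,7.8,-4],0],[[17.7,7.8,-1],0],[[17.7,7.8,0],0],[[17.7,7.8,0],0]]'

```text
t: 44.3
eef_pos: [0.632, -0.1174, 0.0885]
tool_rot: [0.005, 1.0, 0.011, 0.001]
contact_force: [-0.4, -0.3, -0.7]
gripper_width: 0.179
```

```bash
python3 -c "
from h import *
go([.6315,-.116,.063],-3)"
```

```text
t 44.3 tcp [ 0.632  -0.1174  0.0885] head 1.3 q7 -0.39 F [-0.4 -0.3 -0.7] w 0.179 | delta [-0.05 -0.17  2.55] turn 4.3
```

Emit:
carry_out --deltas '[[[0,-0.1,1.5],0],[[0,-0.1,2.4],0],[[0,-0.1,2.6],0],[[0,-0.1,2.6],0]]'

```text
t: 44.8
eef_pos: [0.6321, -0.1168, 0.063]
tool_rot: [0.006, 1.0, 0.011, 0.001]
contact_force: [-3.8, -0.6, 4.4]
gripper_width: 0.179
```

Emit:
carry_out --deltas '[[[0,0,0],0],[[0,0,0],0],[[0,0,0],0],[[0,0,-1],0],[[0,0,-5],0],[[0,0,-10],0],[[0,0,-10],0]]' --hand 0.6

```text
t: 45.68
eef_pos: [0.6347, -0.115, 0.1682]
tool_rot: [0.006, 1.0, 0.011, 0.006]
contact_force: [0.5, 0.7, -1.0]
gripper_width: 0.596
```

Emit:
carry_out --deltas '[[[-4,4,-5],10],[[-8,9,-8],20],[[-12,14,-9],30],[[-17,19,-9],35],[[-21,24,-9],35],[[-21,24,-9],35],[[-21,24,-9],35]]'

```text
t: 46.55
eef_pos: [0.4262, -0.3614, 0.2582]
tool_rot: [0.005, 0.956, -0.293, 0.006]
contact_force: [1.0, 0.8, -0.7]
gripper_width: 0.599
```

```bash
python3 tl.py; python3 - <<'E'
from h import *
cal,im,G=wrist("s1.png"); sh=[]
for c,x in dict(red=(.40,-.313),yel=(.49,-.305)).items():
    p,s=fitcap(im,cal,c,x,False,.006,G=G,rad=.04); print(c,p.round(4),np.degrees(p[2]).round(1),round(s,3)); sh+=[rect(*p,.074),circ(p[0],p[1],.031,.036)]
draw(im,cal,sh,"s1o.png")
E
```

```text
46.55 [ 0.4262 -0.3614  0.2582] z [ 0.0092 -0.0123 -0.9999] head -34.1 q [ 1.19  0.36 -0.75  1.8   0.28  1.08 -0.26]
red [ 0.369  -0.353   1.1388] 65.2 0.834
yel [ 0.493  -0.3162  1.3094] 75.0 0.709
```

View pics/s1o.png

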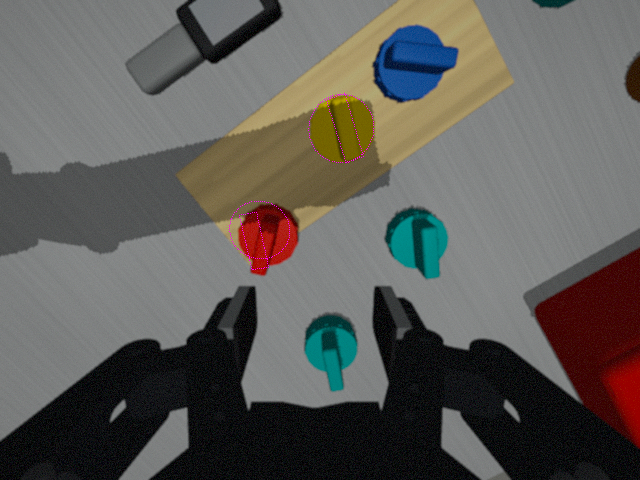

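The red spare has been knocked: it now stands at (235,267), by the stock board's edge. The yellow spare is at (130,342) on the board. I won't touch the turquoise caps at (345,331) and (240,418). Moving closer to red.

Emit:
carry_out --deltas '[[[-1.5,-0.5,3],0],[[-3,-1,6],0],[[-3,-1,8],0],[[-3,-1,8],0],[[-3,-1,8],0]]'

```text
t: 47.22
eef_pos: [0.4108, -0.3355, 0.1788]
tool_rot: [0.004, 0.957, -0.291, 0.008]
contact_force: [0.6, -0.1, 1.0]
gripper_width: 0.598
```

```bash
python3 tl.py; python3 - <<'E'
from h import *
cal,im,G=wrist("s2.png"); M=cmask(im,"red"); print(M.sum(),[np.percentile(v,[2,50,98]) for v in np.nonzero(M)])
h=cv2.cvtColor(im,cv2.COLOR_RGB2HSV)
for z0 in(0,.003,.006):
    p,s=fitcap(im,cal,"red",(.395,-.355),False,z0,G=None,rad=.035); print(z0,p.round(4),np.degrees(p[2]).round(1),round(s,3))
draw(im,cal,[rect(*p,.074),circ(p[0],p[1],.031,.036),circ(p[0],p[1],.031,.006)],"s2o.png",(60,360,120,520),2)
E
```

```text
47.225 [ 0.4108 -0.3355  0.1788] z [ 0.0121 -0.012  -0.9999] head -33.9 q [ 1.16  0.41 -0.73  1.94  0.35  0.9  -0.34]
6621 [array([241., 290., 409.]), array([257., 298., 638.])]
0 [ 0.3692 -0.365   0.7498] 43.0 0.965
0.003 [ 0.3696 -0.364   0.7694] 44.1 0.952
0.006 [ 0.371  -0.3628  0.7271] 41.7 0.935
```

View pics/s2o.png

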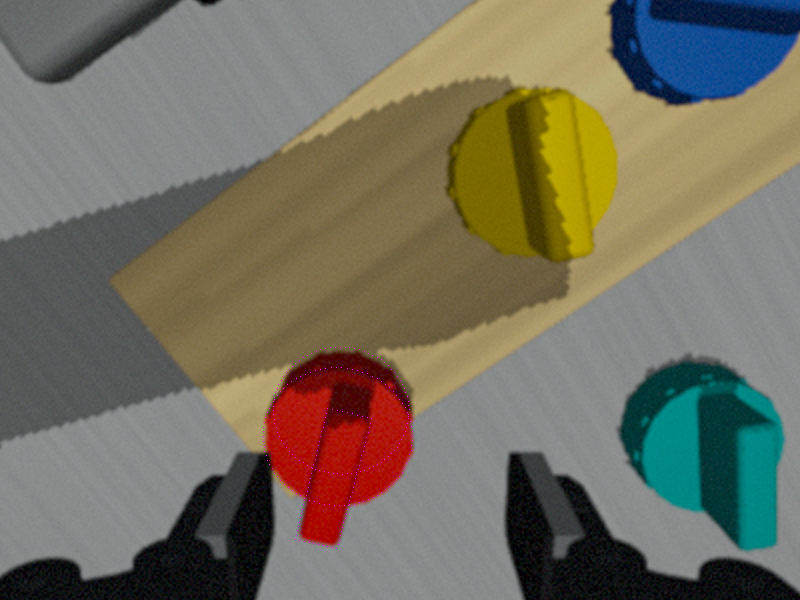

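The red spare stands on the board near its corner, with its skirt overhanging slightly: wing 42°, centre (0.371, -0.363). Grasping it.

```bash
python3 - <<'E'
from h import *
cal=get_calibration("wrist"); im=cv2.imread("pics/s2.png")[:,:,::-1].copy()
p,s=fitcap(im,cal,"yel",(.492,-.312),False,.006,G=gradmag(im),rad=.03); print(p.round(4),np.degrees(p[2]),s)
go([.371,-.3632,.09],-48)
E
```

```text
[ 0.4937 -0.3161  1.1829] 67.7771074191711 0.89700863249246
t 47.27 tcp [ 0.4107 -0.3357  0.179 ] head -33.9 q7 -0.34 F [-0.1 -0.6  0.4] w 0.599 | delta [-1.91  4.47  8.88] turn 14.1
```

Emit:
carry_out --deltas '[[[-0.6,1.5,1],5],[[-1.2,3,1],10],[[-1.9,4.4,1],14],[[-1.9,4.4,1],14],[[-1.9,4.4,1],14]]'

```text
t: 47.9
eef_pos: [0.3712, -0.3616, 0.1693]
tool_rot: [0.003, 0.914, -0.405, 0.009]
contact_force: [0.3, 0.2, -0.7]
gripper_width: 0.603
```

```bash
python3 tl.py; python3 - <<'E'
from h import *
cal,im,G=wrist("s3.png")
for z0 in(0,.006):
  for g in(None,G):
    p,s=fitcap(im,cal,"red",(.371,-.363),False,z0,G=g,rad=.012); print(z0,p.round(4),np.degrees(p[2]).round(1),round(s,3))
go([p[0],p[1],.06],np.degrees(p[2])-90)
E
```

```text
47.9 [ 0.3712 -0.3616  0.1693] z [ 0.0133 -0.0128 -0.9998] head -47.8 q [ 1.2   0.38 -0.67  1.98  0.32  0.86 -0.47]
0 [ 0.3695 -0.3642  0.7252] 41.6 0.971
0 [ 0.3695 -0.3642  0.7302] 41.8 1.172
0.006 [ 0.3715 -0.3625  0.7273] 41.7 0.94
0.006 [ 0.3715 -0.3625  0.7278] 41.7 1.134
t 47.95 tcp [ 0.3713 -0.3614  0.1692] head -47.8 q7 -0.47 F [-0.3  0.7  0.1] w 0.599 | delta [-0.11  0.07 10.92] turn 0.5
```

Emit:
carry_out --deltas '[[[-0.1,0.1,4],0.3],[[-0.1,0.1,8],0.3],[[-0.1,0.15,10.9],0.3],[[-0.1,0.15,10.9],0.3],[[-0.1,0.15,10.9],0.3]]'

```text
t: 48.58
eef_pos: [0.3721, -0.3631, 0.0612]
tool_rot: [0.003, 0.913, -0.407, 0.009]
contact_force: [0.4, 0.1, 0.5]
gripper_width: 0.598
```

Emit:
carry_out --deltas '[[[0,0,0],0],[[0,0,0],0],[[0,0,0],0],[[0,0,0],0],[[0,0,0],0],[[0,0,0],0]]' --hand 0

```text
t: 49.32
eef_pos: [0.3726, -0.3634, 0.0626]
tool_rot: [0.004, 0.913, -0.407, 0.01]
contact_force: [-1.3, 1.7, 9.5]
gripper_width: 0.184
```

Emit:
carry_out --deltas '[[[0,0,-2],0],[[0,0,-5],0],[[0,0,-9],0],[[0,0,-9],0],[[0,0,-9],0],[[0,0,-9],0]]'

```text
t: 50.08
eef_pos: [0.3705, -0.3616, 0.1515]
tool_rot: [0.003, 0.913, -0.407, 0.009]
contact_force: [0.3, 0.1, -0.3]
gripper_width: 0.178
```

```bash
python3 tl.py; python3 - <<'E'
from h import *
go([.6243,.0765,.15],-50)
cal,im,G=wrist("s4.png"); snap("scene","scene2.png"); a=im[200:480,170:470,::-1]; b=cv2.imread("pics/scene2.png")[150:400,120:460]
cv2.imwrite("pics/mix2.png",np.hstack([cv2.resize(a,(310,290)),cv2.resize(b,(394,290))]))
E
```

```text
50.075 [ 0.3705 -0.3616  0.1515] z [ 0.0138 -0.0132 -0.9998] head -48.1 q [ 1.19  0.41 -0.66  2.    0.34  0.82 -0.5 ]
t 50.08 tcp [ 0.3705 -0.3616  0.1515] head -48.1 q7 -0.5 F [ 0.3  0.1 -0.3] w 0.178 | delta [-15.62 -48.17  -0.07] turn 1.9
```

View pics/mix2.png

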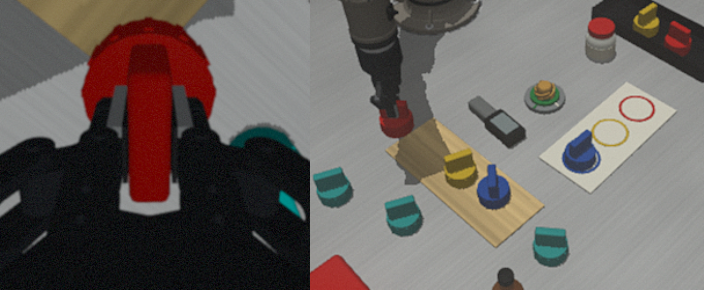

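The red spare is gripped squarely. The scene view shows both rejects in the bin and blue upright in its ring. Carrying the spare to the red ring.

Emit:
carry_out --deltas '[[[-1.5,-4,-3],0],[[-3,-9,-5],0],[[-5,-15,-5],0],[[-6.5,-20,-5],0],[[-8,-25.5,-5],0],[[-10,-31,-5],0],[[-12,-36.5,-5],0],[[-13.6,-42,-5],0],[[-15.2,-47,-4],0],[[-15.6,-48.2,-2],0]]'

```text
t: 51.42
eef_pos: [0.6257, 0.0819, 0.1691]
tool_rot: [0.001, 0.914, -0.405, 0.009]
contact_force: [-1.0, -0.1, -1.2]
gripper_width: 0.179
```

Emit:
carry_out --deltas '[[[0,0,2],0],[[0,0,5],0],[[0,0,5],0],[[0,0,5],0]]'

```text
t: 51.92
eef_pos: [0.6266, 0.0803, 0.1195]
tool_rot: [0.001, 0.914, -0.405, 0.009]
contact_force: [-0.3, 1.1, 0.7]
gripper_width: 0.178
```

```bash
python3 tl.py; python3 - <<'E'
from h import *
go([.6243,.0765,.0625],-48)
E
```

```text
51.925 [0.6266 0.0803 0.1195] z [ 0.0158 -0.0103 -0.9998] head -47.8 q [ 0.27  0.64 -0.7   1.74  0.52  0.93 -1.48]
t 51.92 tcp [0.6266 0.0803 0.1195] head -47.8 q7 -1.48 F [-0.3  1.1  0.7] w 0.178 | delta [0.02 0.45 5.7 ] turn 0.2
```

Emit:
carry_out --deltas '[[[0,0.45,3],0],[[0,0.45,5],0],[[0,0.45,5.7],0],[[0,0.45,5.75],0],[[0,0.45,5.75],0]]'

```text
t: 52.55
eef_pos: [0.6247, 0.077, 0.0627]
tool_rot: [0.001, 0.914, -0.405, 0.01]
contact_force: [-0.1, -0.1, 2.4]
gripper_width: 0.183
```

Emit:
carry_out --deltas '[[[0,0,0],0],[[0,0,0],0],[[0,0,0],0],[[0,0,-1],0],[[0,0,-5],0],[[0,0,-10],0],[[0,0,-12],0],[[0,0,-12],0]]' --hand 0.6

```text
t: 53.55
eef_pos: [0.6235, 0.0784, 0.1845]
tool_rot: [0.0, 0.914, -0.405, 0.011]
contact_force: [-0.4, -0.3, 0.0]
gripper_width: 0.597
```

```bash
python3 tl.py; python3 - <<'E'
from h import *
go([.49,-.316,.18],-19)
E
```

```text
53.55 [0.6235 0.0784 0.1845] z [ 0.02   -0.0099 -0.9998] head -47.8 q [ 0.31  0.57 -0.75  1.71  0.46  1.03 -1.43]
t 53.55 tcp [0.6235 0.0784 0.1845] head -47.8 q7 -1.43 F [-0.4 -0.3  0. ] w 0.597 | delta [20.27 36.37  0.57] turn -28.8
```

Emit:
carry_out --deltas '[[[3,5,-1],-4],[[6,10,-1],-8],[[9,15,-1],-12],[[12,20,-1],-16],[[15,25.5,-1],-20],[[17.5,31,-1],-24],[[19.5,35.5,0],-28.8],[[20.3,36.4,0.5],-28.8],[[20.3,36.4,0.5],-28.8],[[20.3,36.4,0.5],-28.8]]'

```text
t: 54.8
eef_pos: [0.4909, -0.3142, 0.1806]
tool_rot: [0.003, 0.986, -0.164, 0.011]
contact_force: [-0.3, -0.0, -0.1]
gripper_width: 0.601
```

```bash
python3 tl.py; python3 - <<'E'
from h import *
cal,im,G=wrist("s5.png")
for g in(None,G):
    p,s=fitcap(im,cal,"yel",(.493,-.316),False,.006,G=g,rad=.015); print(p.round(4),np.degrees(p[2]).round(1),round(s,3))
go([p[0],p[1],.06],np.degrees(p[2])-90)
draw(im,cal,[rect(*p,.074),circ(p[0],p[1],.031,.036)],"s5o.png",(100,400,150,470),2)
E
```

```text
54.8 [ 0.4909 -0.3142  0.1806] z [ 0.0203 -0.0085 -0.9998] head -18.9 q [ 1.09  0.52 -0.84  1.82  0.46  0.98 -0.26]
[ 0.494  -0.3161  1.2063] 69.1 0.642
[ 0.4939 -0.3156  1.212 ] 69.4 0.797
t 54.85 tcp [ 0.491  -0.3142  0.1808] head -18.9 q7 -0.26 F [ 0.6 -0.4  0.8] w 0.602 | delta [ 0.04  0.02 12.09] turn 1.7
```

View pics/s5o.png

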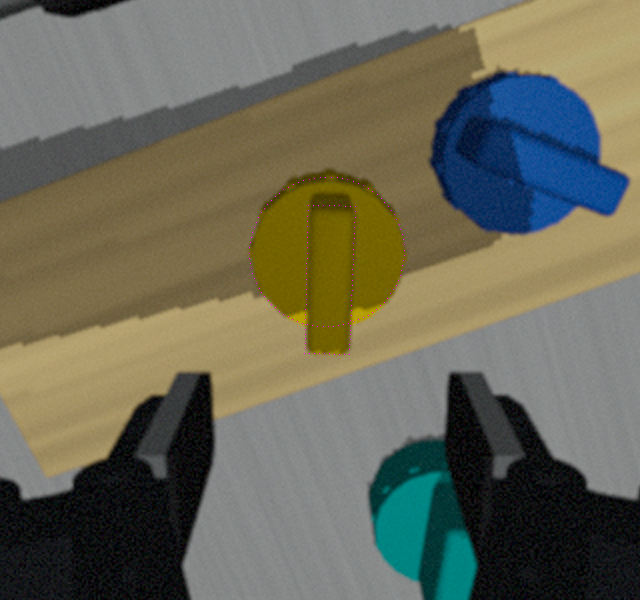

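The overlay lies on the yellow spare, with the blue spare clear to its right. Gripping and lifting.

Emit:
carry_out --deltas '[[[0,0,4],1],[[0,0,8],1.5],[[0,0,12],1.5],[[0,0,12.1],1.5],[[0,0,12.1],1.5]]'

```text
t: 55.48
eef_pos: [0.4949, -0.3145, 0.0613]
tool_rot: [0.003, 0.984, -0.176, 0.012]
contact_force: [0.2, -0.4, 1.4]
gripper_width: 0.598
```

Emit:
carry_out --deltas '[[[0,0,0],0],[[0,0,0],0],[[0,0,0],0],[[0,0,0],0],[[0,0,0],0],[[0,0,0],0]]' --hand 0

```text
t: 56.22
eef_pos: [0.4956, -0.3147, 0.0633]
tool_rot: [0.003, 0.984, -0.176, 0.012]
contact_force: [-2.3, 2.8, 10.4]
gripper_width: 0.184
```

Emit:
carry_out --deltas '[[[0,0,-2],0],[[0,0,-6],0],[[0,0,-12],0],[[0,0,-12],0],[[0,0,-12],0]]'

```text
t: 56.85
eef_pos: [0.4924, -0.3137, 0.1838]
tool_rot: [0.004, 0.984, -0.176, 0.013]
contact_force: [-0.1, 0.3, -2.2]
gripper_width: 0.179
```

```bash
python3 tl.py; python3 - <<'E'
from h import *
go([.628,-.019,.16],-17)
E
```

```text
56.85 [ 0.4924 -0.3137  0.1838] z [ 0.0237 -0.0118 -0.9996] head -20.3 q [ 1.09  0.52 -0.83  1.82  0.46  0.98 -0.29]
t 56.85 tcp [ 0.4924 -0.3137  0.1838] head -20.3 q7 -0.29 F [-0.1  0.3 -2.2] w 0.179 | delta [  2.42 -32.35   2.36] turn -3.3
```

Emit:
carry_out --deltas '[[[0.5,-5,-1],0],[[1,-10,-1],0],[[1.5,-16,-1],0],[[2,-21,-1],0],[[2.4,-26.5,0],0],[[2.4,-31,2],0],[[2.4,-32.3,5],0],[[2.4,-32.3,6],0],[[2.4,-32.3,6],0]]'

```text
t: 57.98
eef_pos: [0.6274, -0.0213, 0.1222]
tool_rot: [0.004, 0.984, -0.177, 0.011]
contact_force: [0.8, -0.0, -1.6]
gripper_width: 0.18
```

```bash
python3 - <<'E'
from h import *
go([.628,-.019,.063],-20)
E
```

```text
t 57.98 tcp [ 0.6274 -0.0213  0.1222] head -20.4 q7 -0.89 F [ 0.8 -0.  -1.6] w 0.18 | delta [-0.16 -0.26  5.92] turn -0.4
```

Emit:
carry_out --deltas '[[[-0.15,-0.25,3],0],[[-0.15,-0.25,5],0],[[-0.15,-0.25,5.9],0],[[-0.15,-0.25,5.95],0],[[-0.15,-0.25,5.95],0]]'

```text
t: 58.6
eef_pos: [0.6285, -0.0197, 0.0635]
tool_rot: [0.005, 0.984, -0.177, 0.012]
contact_force: [-1.3, -0.7, 2.8]
gripper_width: 0.18
```

Emit:
carry_out --deltas '[[[0,0,0],0],[[0,0,0],0],[[0,0,0],0],[[0,0,-1],0],[[0,0,-5],0],[[0,0,-10],0],[[0,0,-16],0],[[-5,5,-22],0],[[-9,8,-26],0],[[-9,8,-26],0]]' --hand 0.6

```text
t: 59.85
eef_pos: [0.5094, -0.0601, 0.3239]
tool_rot: [0.005, 0.984, -0.177, 0.013]
contact_force: [0.0, -0.1, 0.0]
gripper_width: 0.602
```

```bash
python3 tl.py; python3 - <<'E'
from h import *
for _ in range(3): read_camera("top")
cal,im,G=wrist("f1.png"); im2=snap("scene","f2.png")
sh=[]
for c,x in dict(red=(.624,.077),yel=(.628,-.019),blu=(.6315,-.116)).items():
    p,s=fitcap(im,cal,c,x,True,.006,G=None,rad=.02); d=p[:2]-p[3:]; print(c,p.round(4),round(s,3),"cap-ring mm",(d*1000).round(1)); sh.append(ring(*p[3:]))
a=im[:,:,::-1]; b=im2[150:400,250:500,::-1]
cv2.imwrite("pics/fin.png",np.hstack([cv2.resize(a,(480,360)),cv2.resize(np.ascontiguousarray(b),(310,360))]))
E
```

```text
59.85 [ 0.5094 -0.0601  0.3239] z [ 0.0234 -0.0153 -0.9996] head -20.4 q [ 0.83  0.25 -0.99  1.81  0.25  1.18 -0.58]
red [0.6268 0.0746 0.8447 0.624  0.0759] 0.87 cap-ring mm [ 2.8 -1.3]
yel [ 0.6298 -0.0235  1.13    0.6296 -0.0208] 0.866 cap-ring mm [ 0.2 -2.8]
blu [ 0.6346 -0.1195 -1.7499  0.6342 -0.1158] 0.841 cap-ring mm [ 0.5 -3.8]
```

View pics/fin.png

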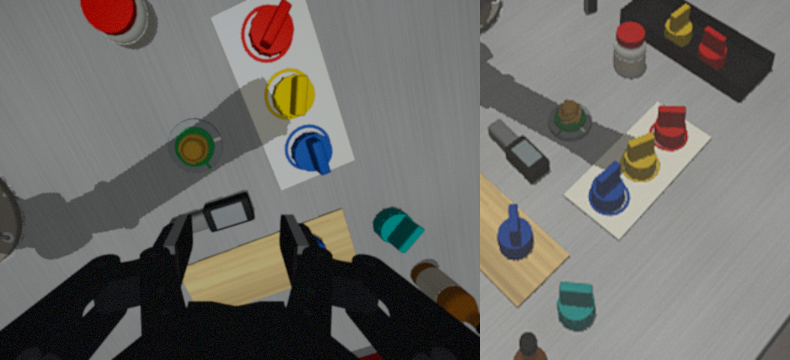

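All three caps stand upright inside their rings, both rejects are in the bin, and the jar and scanner look unmoved. Handing in.

```bash
python3 -c "
from h import *
print(bot.hand_in())"
```

```text
the job is handed in; nothing more can be done
None
```

The kit now has one sound cap inside each ring, and the job was handed in at about 60 s.

| Cap | On the gauge | What I did |
|---|---|---|
| Red | Jammed about 14 mm above gauge_top; torque rose to 1.4 N m | Put in the reject bin; red spare set on its ring |
| Yellow | Jammed at the same height; torque rose to 1.2 N m | Put in the reject bin; yellow spare set on its ring |
| Blue | Came fully home, as predicted | Put back on the blue ring |

The red spare had been knocked to the edge of the stock board, and I picked it up from there.

**Last checks:** The final wrist and scene pictures show all three caps upright in their rings, both rejects in the bin, and the jar and scanner apparently undisturbed. The fits put the caps 3 to 4 mm off their ring centres, where about 9 mm is allowed.

**Things that disagreed or went wrong:**
- **Tool tilt:** the tool drifted to about 2° of tilt, so I straightened it against the inner reach limit before checking blue. Joints 2, 3 and 4 read at their range limits for a moment, with no error reported.
- **Yellow check:** yellow was tested with about 1.3° of tilt, but it jammed at the same height as red.
- **False fits:** two close-up wing-angle fits were wrong; I caught them in the pictures and used the earlier fits.
- **Hard press:** the downward force at the jams reached about 45 N (red) and 40 N (yellow) through the fingers. That was well under the 120 N wrist limit.

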